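# Set the toppled ware right on the glazing table

## Robot

A 6-joint arm with a two-finger parallel gripper is mounted at the origin on the work surface. World frame = base frame: x ahead of the robot, y to its left, z up, the work surface at z = 0. Lengths are in m, angles in rad, forces in N, time in s.
With the tool pointing down it reaches from about 0.275 to 1 m from the base axis. Payload 8.4 kg.
Tool frame: the origin (TCP) lies between the finger pads; the fingertips stand 22 mm ahead of it and the grasp point (between the pads) lies 3 mm ahead of it (arm.tip_extent is the distance from the TCP to the fingertips, in m); z points along the fingers, y is the direction in which the jaws open and shut (so a half turn about z gives the same grasp; the last joint's range is limited). The gripper opens to 85 mm and grips with 20 to 120 N. Pads are 22 mm wide; open, the fingers measure 114 mm over their backs; the gripper's body (76 mm by 85 mm) begins 54 mm behind the grasp point. The pads swing forward as they close: fully open they stand 13 mm farther back than shut.
Start: joints at [1.098, 0.353, 1.633, -0, 1.155, -0.002], TCP at [0.283, 0.557, 0.221] pointing down, gripper open.
Joint ranges: [-2.63, 2.63], [-0.92, 2.1], [0.06, 2.66], [-1.3, 4.44], [0, 2.69], [-3.02, 3.02]. Speed limits (rad/s): [2.22, 2.22, 2.79, 3.14, 3.14, 3.14].

## Interface

Orientations are given as a 3x3 rotation matrix whose columns are the frame's x, y, z axes.
In Python, from station import arm, imaging, nets gives the robot as it stands. The module is installed in compiled form; this text tells all that it offers.
- The arm moves only by the tool move_arm, never from a script. Its argument "plan" is a list of rows, each an object of numbers: "x", "y", "z": the shift along the tool's x, y, z in cm; "wx", "wy", "wz": the turn, a rotation vector about the tool's x, y, z in degrees; "jaw": the finger opening in cm, from 0 to 8.54. A call has 1 to 10 rows; each row is the pose to reach, as a shift and turn from the pose measured when the call began, along the tool's axes at that moment; what a row does not reach only later rows make up. A row lasts 1/8 s, in which the tool goes at most 62.5 mm and 10.7 degrees, less where a joint would pass 70% of its speed; a pose out of reach is approached as far as the arm can. A call with a gripper value outside its range is refused whole. The fingers move at their own pace and stop on an object; "force" is the grip in N (left out, the last holds). Time passes only in rows, so rows that repeat a pose let the fingers close. It gives the time, the measured TCP pose, the force and the opening at its end, in the units of the state.
- arm.sense(): the state, without advancing time (a new reading comes with each control period).
- imaging.snapshot(name): name is "scene" or "top"; returns (picture, depth): 480x640x3 uint8, red, green, blue; 480x640 float32, m along the optical axis (not along the pixel's ray), 0 where there is no reading.
- imaging.camera_params(name): a dict with "fx", "fy", "cx", "cy" (pixels), "T" (4x4, takes a point from camera to world coordinates). Camera axes: x right, y up, looking along -z (the intrinsics and any distortion apply to the point x, -y, -z); pixel columns grow to the right and rows downward; lengths in m; the calibration is good to about 2 mm. A picture is of the moment at which its call begins. camera_params takes no time and is no camera call.
- arm.sign_off(): hands the job in, once; it reports no verdict.
Trained networks look in the newest picture that a camera, given by its name, has taken for a name from the list of things; names that differ only in an ending like _2 or _b are one class to them, and where a whole thing is asked for, a point or a joint stands for the part that bears it (a point fixed in the world has none). Each returns a list of dicts, best first, with "confidence" (0 to 1); they miss things now and then, are a little off and sometimes report something else, mostly with a low value. They report only what shows in the picture. A call takes as long as a camera call. They do not tell look-alikes from the thing itself.
- nets.spot_in(camera, name): "bbox" ([left, top, right, bottom] in pixels, round what is visible of it).
- nets.masks_of(camera, name): "mask" (480x640 bool, what is visible of it) and "bbox" ([left, top, right, bottom] in pixels, round what is visible of it).
The state is a dict: "clock": time; "joint_pos": joint angles; "joint_vel": joint speeds; "joint_efforts": joint torques, N m; "tcp_pos": TCP position; "ee_rot": TCP orientation; "force": force on the tool from outside, world axes, zero at the start; "wrist_torque": the same for the moment, N m; "gripper_width": finger opening in m.
Only numpy, scipy, OpenCV 4.12 (cv2) and the standard library are available. Lean on these libraries where they do the work, as an engineer would, in place of code of your own. Each camera call takes 0.05 s, during which the arm holds its last target. There are 200 camera calls.

## Task

Two pieces of ware have been knocked over on the glazing table. Stand the square bottle upright on the empty round setter tile of the ware board, its foot wholly on the tile, and put the eight-sided tumbler mouth down over the bare peg of the draining tray, its rim fully down on the peg's foot. Leave all the other pots, tumblers and jars standing where they are.

Things in the scene. Friction and masses are not known exactly. Their poses are not given: they have to be found in the camera images.
- bottle: Square slab-built bottle of plain unglazed clay, lying on one flat side at the start. Body 52 x 52 mm, 82 mm long, then a small stepped shoulder and a round neck about 22 mm across with a 28 mm lip; 122 mm long overall, about 0.32 kg. Origin on the axis, 55 mm from the foot and 67 mm from the lip; its z axis points from the foot to the lip. x and y are square to the flat sides.
- bottle_foot (a point): Centre of the bottle's flat square foot (52 x 52 mm), axes as the bottle's.
- tumbler: Eight-sided tumbler of plain unglazed clay, 60 mm across flats, 65 mm across corners, 90 mm long, wall 5 mm, floor 6 mm thick, hollow 50 mm across flats and 84 mm deep, about 0.22 kg; lying on one flat at the start. Origin on the axis, 40 mm from the closed end and 50 mm from the rim; its z axis points from the closed end to the mouth; x and y are square to flats.
- tumbler_rim (a point): Centre of the tumbler's mouth, in the plane of its rim, axes as the tumbler's.
- board: Fixed plywood ware board, 100 (x) x 340 (y) x 12 mm, flat on the table at the robot's left. Origin at the centre of its underside, y along its length. It has three places 110 mm apart along its length: one has the setter, two have pots.
- setter: Empty round setter tile, 84 mm across, 6 mm thick, fixed on the ware board; its top is 18 mm above the table. Origin at the centre of its underside.
- tray: Fixed steel draining tray, 100 (x) x 340 (y) x 8 mm, flat on the table at the robot's right. Origin at the centre of its underside, y along its length. Three pegs stand on it 110 mm apart along its length, two of them already under tumblers.
- bare_peg: The draining peg with no tumbler on it: upright wooden peg 22 mm across with a bevelled tip, on a round foot 76 mm across and 8 mm thick, fixed on the tray. Origin at the centre of the foot's underside; the foot's top is 8 mm and the peg's tip 83 mm above the origin (16 and 91 mm above the table).
- pot_a: Loose round clay vase standing on the ware board, 62 mm across, 100 mm high. Origin at the centre of its underside. Bystander.
- pot_b: Loose round clay lidded pot standing on the ware board, 62 mm across, 82 mm high. Origin at the centre of its underside. Bystander.
- cup_b: Loose eight-sided tumbler, same as the toppled one, already mouth down over a peg; its top is 106 mm above the table. Origin at the centre of its rim, at the bottom. Bystander.
- cup_c: Another such tumbler, mouth down over a peg; same origin. Bystander.
- jar_mid: Loose round clear glaze jar with a white lid, 60 mm across, 62 mm high, on the table beyond the toppled pieces, between board and tray. Origin at the centre of its underside. Bystander.
- jar_left: Loose glaze jar with a white lid, 60 mm across, 62 mm high, on the table left of the toppled pieces. Origin at the centre of its underside. Bystander.
- jar_right: Loose glaze jar with a white lid, 64 mm across, 58 mm high, on the table right of the toppled pieces. Origin at the centre of its underside. Bystander.
Not all that is in view belongs to the job. Leave any black or green look-alike of the tumbler alone. Leave any green look-alike of the bottle alone.

How it is judged:
At the end, for the whole second after the job is handed in: The bottle stands upright (within 5 degrees) on the setter tile, its foot within 15 mm of the tile's centre; the tumbler is mouth down (within 5 degrees) over the bare peg, its rim resting on the peg's foot and within 18 mm of its centre; both released and at rest (angle between bottle's own z axis and vertical below 0.09 rad and horizontal distance between bottle_foot and setter below 0.015 m and z of bottle_foot in the frame of setter between 0.003 and 0.01 m and angle between tumbler's own z axis and vertical above 3.05 rad and horizontal distance between tumbler_rim and bare_peg below 0.018 m and z of tumbler_rim in the frame of bare_peg between 0.004 and 0.012 m and linear speed of each of bottle, tumbler below 0.02 m/s and angular speed of each of bottle, tumbler below 0.2 rad/s); the robot touches nothing.
It fails at once if another pot, tumbler or jar is moved by more than 20 mm or knocked over (distance of any of pot_a, pot_b, cup_b, cup_c, jar_mid, jar_left, jar_right from where it was at the start of the episode above 0.02 m or angle between any of pot_a, pot_b, cup_b, cup_c, jar_mid, jar_left, jar_right's own z axis and vertical above 0.35 rad).
It also fails if it takes over 58 s, if anything falls off the work surface, if the arm or the gripper's body presses on something with over 40 N, if the wrist force passes 120 N, or if a joint passes its speed limit or range.

## Working session

There is one attempt and no reset: what is moved stays moved. The work goes in short steps, Python scripts to look and compute and a tool call to move; the robot and the scene stay as the last step left them, time stands still between calls to the robot, and variables do not carry over. Pictures are saved under pics/ and viewed, about 8 in all and at most 12, crops included, and the job is handed in when it is done.

Besides the shell and the picture viewer there is one more tool, called after ">>>" as name(argument=value, ...) on one line, values as JSON. move_arm: Moves the arm, as the interface text tells. Its arguments: {"type":"object","properties":{"plan":{"type":"array"},"force":{"type":"number"}},"required":["plan"]}

```bash
mkdir -p pics; cat > h.py <<'E'
import numpy as np, cv2
from station import arm, imaging, nets
def cloud(name,depth):
    p=imaging.camera_params(name);v,u=np.mgrid[:480,:640]
    c=np.stack([(u-p['cx'])/p['fx']*depth,-(v-p['cy'])/p['fy']*depth,-depth],-1)
    return c@p['T'][:3,:3].T+p['T'][:3,3]
def snap(name):
    pic,d=imaging.snapshot(name);return pic,d,cloud(name,d)
E
python3 - <<'E'
from h import *
for n in ['scene','top']:
    pic,d,w=snap(n);cv2.imwrite(f'pics/{n}0.png',pic[...,::-1]);np.savez(f'{n}0.npz',pic=pic,d=d,w=w)
    p=imaging.camera_params(n);print(n,{k:p[k] for k in p if k!='T'},np.round(p['T'],3).tolist())
    for t in ['bottle','tumbler','setter','bare_peg','pot_a','jar_mid']:
        for r in nets.masks_of(n,t)[:5]:
            q=w[r['mask']&(d>0)];print(t,round(r['confidence'],2),np.round(r['bbox']),np.round(np.median(q,0),3) if len(q) else '', np.round(np.percentile(q,98,axis=0),3) if len(q) else '')
s=arm.sense();print(s)
E
```

```text
scene {'fx': 536.5125228090691, 'fy': 536.5125228090691, 'cx': 317.1934507962676, 'cy': 239.8733612681642} [[-0.561, -0.633, 0.533, 1.049], [0.828, -0.422, 0.37, 0.34], [-0.009, 0.649, 0.761, 0.894], [0.0, 0.0, 0.0, 1.0]]
bottle 0.95 [366. 252. 422. 304.] [0.451 0.106 0.049] [0.51  0.138 0.056]
bottle 0.79 [444. 255. 510. 297.] [0.355 0.23  0.048] [0.393 0.281 0.056]
tumbler 0.83 [288. 196. 320. 247.] [ 0.429 -0.124  0.052] [ 0.462 -0.088  0.063]
tumbler 0.75 [277. 125. 317. 168.] [ 0.223 -0.287  0.048] [ 0.26  -0.248  0.064]
tumbler 0.67 [143. 152. 185. 196.] [ 0.483 -0.491  0.048] [ 0.519 -0.454  0.064]
setter 0.93 [402. 365. 451. 414.] [0.609 0.263 0.019] [0.646 0.301 0.022]
bare_peg 0.72 [187. 189. 221. 216.] [ 0.514 -0.338  0.041] [ 0.536 -0.319  0.091]
pot_a 0.75 [350. 372. 390. 426.] [0.71  0.202 0.087] [0.726 0.224 0.115]
pot_a 0.56 [472. 339. 506. 381.] [0.533 0.327 0.077] [0.547 0.353 0.095]
jar_mid 0.87 [285. 288. 317. 327.] [ 0.61  -0.004  0.058] [0.629 0.017 0.065]
top {'fx': 433.4029517659347, 'fy': 433.4029517659347, 'cx': 319.4463337566276, 'cy': 236.62967842489238} [
[... 1122 characters left out ...]
.08932925e-06,
        1.15518566e+00, -2.38943509e-03]), 'joint_vel': array([-0.00147063,  0.00065232,  0.00194847, -0.00029357, -0.00054719,
       -0.00025923]), 'joint_efforts': array([-5.78080108e-04, -6.05011797e+01, -3.42391992e+01,  5.72789236e-05,
        9.22104955e-04,  2.08949581e-05]), 'tcp_pos': array([0.28349942, 0.55702246, 0.22061503]), 'ee_rot': array([[-8.91210242e-01,  4.53590458e-01,  3.52059947e-05],
       [ 4.53590460e-01,  8.91210240e-01,  5.45329827e-05],
       [-6.64030237e-06,  6.45694560e-05, -9.99999998e-01]]), 'force': array([-0.22184687, -0.13820604,  0.08641027]), 'wrist_torque': array([0.0188017, 0.0124766, 0.0288349]), 'gripper_width': 0.08557616184963507}
```

View pics/scene0.png

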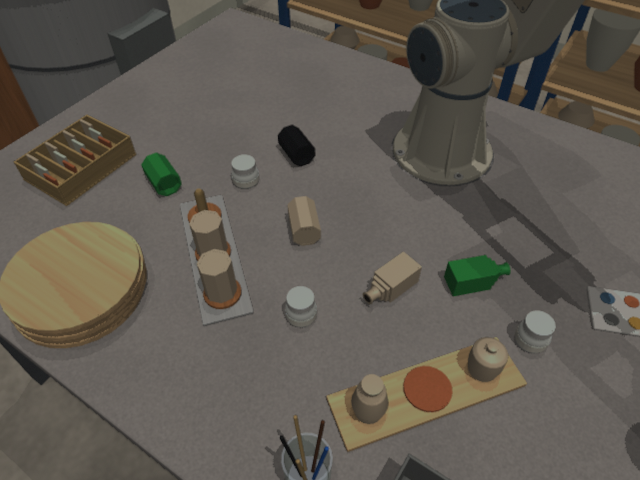

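View pics/top0.png

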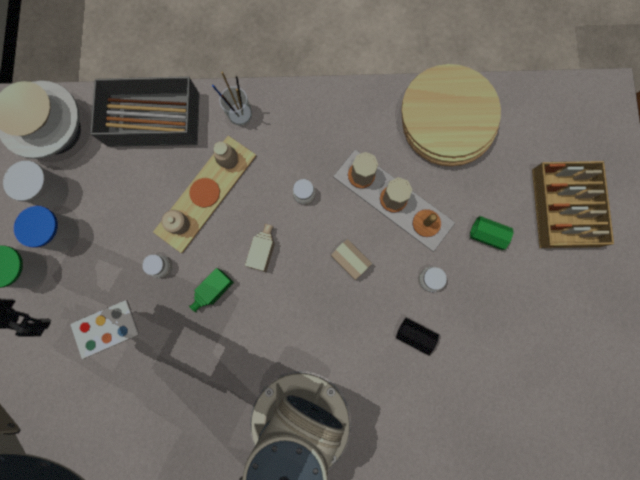

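The plain clay bottle is at scene (394,278), top (262,250). The green one at scene (478,275) is the look-alike. The plain clay tumbler is at scene (304,221), top (352,259). The black one (296,145) and the green one (161,173) are look-alikes. The setter is at scene (427,389) and the bare peg at scene (203,205). Next I'll measure poses and make one enlarged crop to confirm.

```bash
python3 - <<'E'
from h import *
S=np.load('scene0.npz');T=np.load('top0.npz')
a=S['pic'][185:315,270:440];b=T['pic'][215:285,235:385]
a=cv2.resize(a,None,fx=4,fy=4,interpolation=cv2.INTER_CUBIC)
b=cv2.resize(b,None,fx=4,fy=4,interpolation=cv2.INTER_CUBIC)
im=np.zeros((a.shape[0],a.shape[1],3),np.uint8);cv2.imwrite('pics/crop1.png',np.vstack([cv2.resize(a,(510,390)),cv2.resize(b,(510,238))])[:600,:,::-1])
def rect(w,d,box,zlo,zhi,lab):
    l,t,r,bt=box;m=np.zeros(d.shape,bool);m[t-3:bt+3,l-3:r+3]=1
    q=w[m&(d>0)];q=q[(q[:,2]>zlo)&(q[:,2]<zhi)]
    (c,s,ang)=cv2.minAreaRect((q[:,:2]*1000).astype(np.float32));print(lab,len(q),np.round(c,1),np.round(s,1),round(ang,1),'z',np.round(np.percentile(q[:,2],[50,95])*1000,1))
    return q
for n,D,bx in [('scene',S,dict(bottle=(366,252,422,304),tum=(288,196,320,247),setter=(402,365,451,414),peg=(187,185,221,220))),('top',T,dict(bottle=(246,224,274,272),tum=(333,242,372,276),setter=(186,173,220,203),peg=(410,207,439,237)))]:
    w,d=D['w'],D['d']
    rect(w,d,bx['bottle'],.047,.06,n+' bottle topface');rect(w,d,bx['bottle'],.012,.07,n+' bottle all')
    rect(w,d,bx['tum'],.056,.07,n+' tum topface');rect(w,d,bx['tum'],.012,.07,n+' tum all')
    rect(w,d,bx['setter'],.0155,.022,n+' setter');rect(w,d,bx['peg'],.06,.1,n+' peg');rect(w,d,bx['peg'],.0135,.02,n+' pegfoot')
E
```

```text
scene bottle topface 986 [435.6 103.8] [54.3 91.7] 73.0 z [52.9 55.7]
scene bottle all 1661 [451.9  99.2] [ 55.1 125.5] 73.0 z [50.8 55.2]
scene tum topface 514 [ 413.6 -135.4] [93.5 39.5] 45.4 z [60.7 63.5]
scene tum all 1227 [ 413.6 -136.3] [95.3 60.1] 43.7 z [53.2 62.7]
scene setter 1738 [607.4 260.9] [102.6  96. ] 28.3 z [18.9 21.1]
scene peg 151 [ 528.7 -289.1] [124.2  21.9] 72.4 z [81.9 92.2]
scene pegfoot 195 [ 503.4 -349. ] [49.8 74.1] 47.1 z [17.2 19.4]
top bottle topface 636 [436.2 103. ] [52.1 93.1] 73.2 z [51.6 54.9]
top bottle all 867 [450.2  99. ] [ 53.2 122.3] 74.1 z [50.5 54.6]
top tum topface 404 [ 412.6 -135.6] [89.1 35.4] 41.7 z [59.2 62.7]
top tum all 819 [ 413.  -135.3] [89.3 59.8] 43.7 z [55.9 62. ]
top setter 566 [617.5 268.9] [98.2 99.4] 89.9 z [18.  21.2]
top peg 78 [ 510.2 -340.3] [20.  20.8] 40.8 z [85.7 92. ]
top pegfoot 395 [ 510.7 -340.3] [72.2 73.9] 87.6 z [15.8 18.4]
```

View pics/crop1.png

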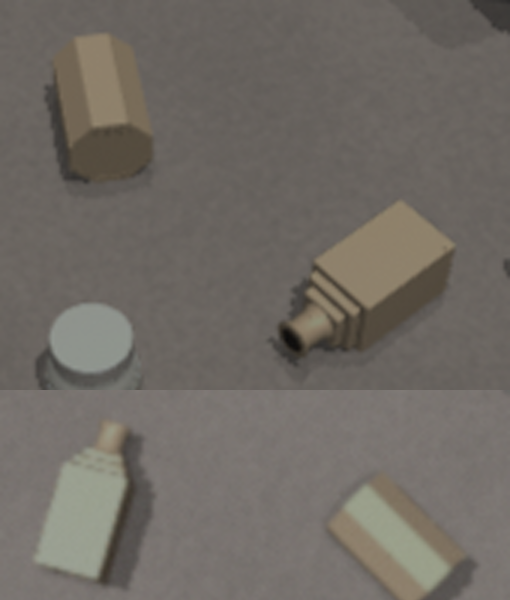

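The crop confirms it. The clay tumbler's end facing the scene camera (bottom, about scene (306,240)) looks solid, so its mouth points away toward −x−y. The clay bottle's neck points to +x, slightly −y. I'll check the closed end by depth and work out the first approach.

```bash
cat >> h.py <<'E'
from scipy.spatial.transform import Rotation as Ro
def row(pos,R,s=None):
    "row (cm, deg) from the present pose to TCP pos, R"
    s=s or arm.sense();R0=s['ee_rot'];v=R0.T@(np.array(pos)-s['tcp_pos'])*100;r=Ro.from_matrix(R0.T@R).as_rotvec(degrees=True)
    print('xyz',np.round(v,2),'w',np.round(r,1));return v,r
def tool(yaw,tilt=0):
    "tool z: 0 down, 90 horizontal along heading yaw (deg); jaws horizontal"
    y,t=np.radians([yaw,tilt]);h=np.array([np.cos(y),np.sin(y),0]);up=np.array([0,0,1.])
    z=np.sin(t)*h-np.cos(t)*up;j=np.cross(up,h);return np.stack([np.cross(j,z),j,z],1)
def log():
    s=arm.sense()
    with open('log.txt','a') as f: f.write(repr((s['joint_pos'].tolist(),s['tcp_pos'].tolist(),s['ee_rot'].tolist()))+'\n')
    print(round(s['clock'],2),'q',np.round(s['joint_pos'],2),'p',np.round(s['tcp_pos'],4),'w',round(s['gripper_width'],4),'F',np.round(s['force'],1));return s
E
python3 - <<'E'
from h import *
S=np.load('scene0.npz');w,d=S['w'],S['d'];ax=np.array([.723,.691])
q=w[185:255,280:328].reshape(-1,3);q=q[d[185:255,280:328].ravel()>0]
u=(q[:,:2]-[.413,-.1355])@ax;v=(q[:,:2]-[.413,-.1355])@[-.691,.723]
k=(abs(v)<.018)&(q[:,2]>.015)&(q[:,2]<.045);print('end face u',np.round(np.percentile(u[k],[5,25,50,75,95]),3),k.sum())
T=np.load('top0.npz')
for n,D,b in [('s',S,(285,288,317,327)),('t',T,(293,179,315,204)),('jar_right t',T,(418,262,450,295)),('cup t',T,(383,176,412,212)),('cup2 t',T,(348,150,380,186))]:
    W=D['w'][b[1]:b[3],b[0]:b[2]].reshape(-1,3);W=W[W[:,2]>(.09 if 'cup' in n else .05)];print(n,np.round((W.min(0)+W.max(0))/2,3),np.round(np.median(W,0),3))
s=log();print(tool(-16.5)-s['ee_rot']);row([.445,.101,.16],tool(-16.5));row([.445,.101,.16],tool(-16.5,-20))
E
```

```text
end face u [0.041 0.043 0.044 0.045 0.046] 158
s [0.811 0.151 0.472] [ 0.604 -0.009  0.063]
t [ 0.456 -0.036  0.606] [ 0.597 -0.013  0.061]
jar_right t [ 0.338 -0.229  0.606] [ 0.359 -0.345  0.057]
cup t [ 0.449 -0.186  0.626] [ 0.577 -0.255  0.105]
cup2 t [ 0.484 -0.145  0.626] [ 0.645 -0.173  0.105]
0.7 q [ 1.1   0.35  1.63 -0.    1.16 -0.  ] p [0.2835 0.557  0.2206] w 0.0856 F [-0.2 -0.1  0.1]
[[-6.76094932e-02 -1.69575114e-01 -3.52059947e-05]
 [-1.69575115e-01  6.76094949e-02 -5.45329827e-05]
 [ 6.64030237e-06 -6.45694560e-05 -2.10665418e-09]]
xyz [-35.08 -33.32   6.06] w [  0.    0.  -10.5]
xyz [-35.08 -33.32   6.06] w [  1.8  19.9 -10.4]
```

>>> move_arm(plan=[{"x": -35.1, "y": -33.3, "z": 6.1, "wz": -10.5, "jaw": 7.5}, {"x": -35.1, "y": -33.3, "z": 6.1, "wz": -10.5}, {"x": -35.1, "y": -33.3, "z": 6.1, "wz": -10.5}, {"x": -35.1, "y": -33.3, "z": 6.1, "wz": -10.5}, {"x": -35.1, "y": -33.3, "z": 6.1, "wz": -10.5}, {"x": -35.1, "y": -33.3, "z": 6.1, "wz": -10.5}, {"x": -35.1, "y": -33.3, "z": 6.1, "wz": -10.5}, {"x": -35.1, "y": -33.3, "z": 6.1, "wx": 1.8, "wy": 19.9, "wz": -10.4}, {"x": -35.1, "y": -33.3, "z": 6.1, "wx": 1.8, "wy": 19.9, "wz": -10.4}, {"x": -35.1, "y": -33.3, "z": 6.1, "wx": 1.8, "wy": 19.9, "wz": -10.4}])

```text
$.plan[0]: bad value
```

```bash
python3 - <<'E'
from h import *
s=log();print(np.round(s['ee_rot'],3).tolist());row([.445,.101,.033],tool(-16.5,-20))
pic,d,w=snap('scene');cv2.imwrite('pics/a1.png',cv2.resize(pic[120:360,260:580],None,fx=2.4,fy=2.4)[...,::-1])
E
```

```text
0.7 q [ 1.1   0.35  1.63 -0.    1.16 -0.  ] p [0.2835 0.557  0.2206] w 0.0856 F [-0.2 -0.1  0.1]
[[-0.891, 0.454, 0.0], [0.454, 0.891, 0.0], [-0.0, 0.0, -1.0]]
xyz [-35.08 -33.32  18.76] w [  1.8  19.9 -10.4]
```

View pics/a1.png

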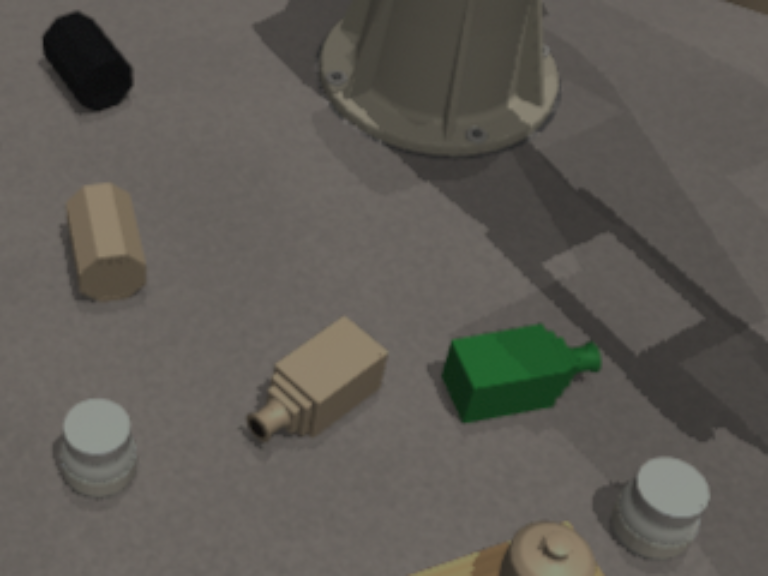

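The move was refused, so the scene hasn't changed: bottle at crop (320,375), tumbler at (107,240). I'll try again with every key in each row and a smaller shift.

>>> move_arm(plan=[{"x": -6, "y": -6, "z": 1, "wx": 0, "wy": 0, "wz": -5, "jaw": 7.5}])

```text
clock: 0.88
tcp_pos: [0.3027, 0.5004, 0.2136]
ee_rot: [[-0.929, 0.37, 0.001], [0.37, 0.929, 0.003], [-0.0, 0.003, -1.0]]
force: [0.8, -0.7, -0.3]
gripper_width: 0.075
```

```bash
python3 - <<'E'
from h import *
log();row([.445,.101,.16],tool(-16.5));row([.445,.101,.16],tool(-16.5,-20))
E
```

```text
0.88 q [ 1.02  0.3   1.73  0.    1.11 -0.17] p [0.3027 0.5004 0.2136] w 0.075 F [ 0.8 -0.7 -0.3]
xyz [-27.99 -31.86   5.26] w [ 0.2  0.  -5.2]
xyz [-27.99 -31.86   5.26] w [ 1.1 20.  -5.1]
```

>>> move_arm(plan=[{"x": -28, "y": -31.9, "z": 5.3, "wx": 0.2, "wy": 0, "wz": -5.2, "jaw": 7.5}, {"x": -28, "y": -31.9, "z": 5.3, "wx": 0.2, "wy": 0, "wz": -5.2, "jaw": 7.5}, {"x": -28, "y": -31.9, "z": 5.3, "wx": 0.2, "wy": 0, "wz": -5.2, "jaw": 7.5}, {"x": -28, "y": -31.9, "z": 5.3, "wx": 0.2, "wy": 0, "wz": -5.2, "jaw": 7.5}, {"x": -28, "y": -31.9, "z": 5.3, "wx": 0.2, "wy": 0, "wz": -5.2, "jaw": 7.5}, {"x": -28, "y": -31.9, "z": 5.3, "wx": 0.2, "wy": 0, "wz": -5.2, "jaw": 7.5}, {"x": -28, "y": -31.9, "z": 5.3, "wx": 1.1, "wy": 20, "wz": -5.1, "jaw": 7.5}, {"x": -28, "y": -31.9, "z": 5.3, "wx": 1.1, "wy": 20, "wz": -5.1, "jaw": 7.5}, {"x": -28, "y": -31.9, "z": 5.3, "wx": 1.1, "wy": 20, "wz": -5.1, "jaw": 7.5}, {"x": -28, "y": -31.9, "z": 5.3, "wx": 1.1, "wy": 20, "wz": -5.1, "jaw": 7.5}])

```text
clock: 2.12
tcp_pos: [0.4444, 0.1008, 0.1594]
ee_rot: [[-0.901, 0.284, -0.327], [0.267, 0.959, 0.096], [0.341, -0.001, -0.94]]
force: [0.8, 0.5, -0.5]
gripper_width: 0.0753
```

```bash
python3 - <<'E'
from h import *
s=log();print(np.round(s['ee_rot'],3).tolist());row([.445,.101,.032],tool(-16.5,-20))
E
```

```text
2.12 q [ 0.12  0.35  1.84  0.14  1.27 -1.23] p [0.4444 0.1008 0.1594] w 0.0753 F [ 0.8  0.5 -0.5]
[[-0.901, 0.284, -0.327], [0.267, 0.959, 0.096], [0.341, -0.001, -0.94]]
xyz [-4.39  0.05 11.96] w [-0.   0.1 -0. ]
```

>>> move_arm(plan=[{"x": -2.2, "y": 0, "z": 6, "wx": 0, "wy": 0, "wz": 0, "jaw": 7.5}, {"x": -4.4, "y": 0, "z": 12, "wx": 0, "wy": 0, "wz": 0, "jaw": 7.5}, {"x": -4.4, "y": 0, "z": 12, "wx": 0, "wy": 0, "wz": 0, "jaw": 7.5}, {"x": -4.4, "y": 0, "z": 12, "wx": 0, "wy": 0, "wz": 0, "jaw": 7.5}])

```text
clock: 2.62
tcp_pos: [0.4451, 0.1014, 0.0334]
ee_rot: [[-0.902, 0.283, -0.325], [0.266, 0.959, 0.095], [0.339, -0.0, -0.941]]
force: [0.1, 0.2, -0.3]
gripper_width: 0.0747
```

```bash
python3 - <<'E'
from h import *
s=log()
pic,d,w=snap('scene');cv2.imwrite('pics/a2.png',cv2.resize(pic[160:340,300:540],None,fx=3,fy=3)[...,::-1])
E
```

```text
2.62 q [ 0.12  0.54  1.91  0.16  1.02 -1.27] p [0.4451 0.1014 0.0334] w 0.0747 F [ 0.1  0.2 -0.3]
```

View pics/a2.png

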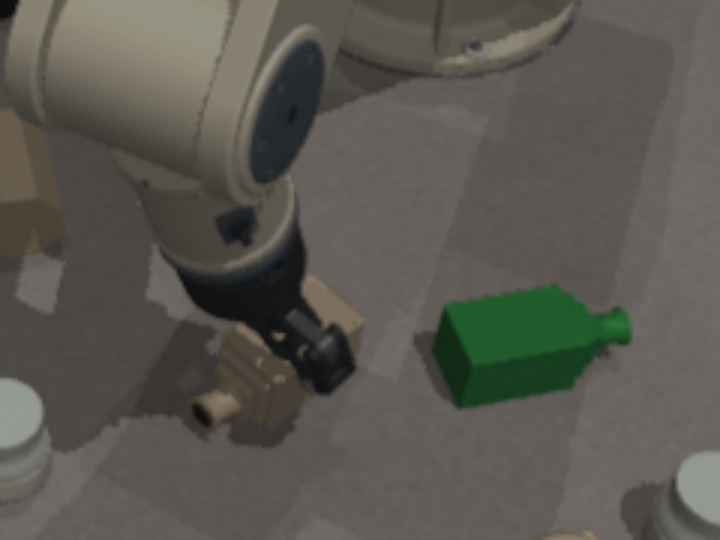

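The fingers straddle the bottle at crop (310,350). I'll close, then lift.

>>> move_arm(plan=[{"x": 0, "y": 0, "z": 0, "wx": 0, "wy": 0, "wz": 0, "jaw": 4.5}, {"x": 0, "y": 0, "z": 0, "wx": 0, "wy": 0, "wz": 0, "jaw": 4.5}, {"x": 0, "y": 0, "z": 0, "wx": 0, "wy": 0, "wz": 0, "jaw": 4.5}, {"x": 0, "y": 0, "z": 0, "wx": 0, "wy": 0, "wz": 0, "jaw": 4.5}, {"x": 0, "y": 0, "z": 0, "wx": 0, "wy": 0, "wz": 0, "jaw": 4.5}, {"x": 1.7, "y": 0, "z": -4.7, "wx": 0, "wy": 0, "wz": 0, "jaw": 4.5}, {"x": 3.4, "y": 0, "z": -9.4, "wx": 0, "wy": 0, "wz": 0, "jaw": 4.5}, {"x": 6.8, "y": 0, "z": -18.8, "wx": 0, "wy": 0, "wz": 0, "jaw": 4.5}, {"x": 6.8, "y": 0, "z": -18.8, "wx": 0, "wy": 0, "wz": 0, "jaw": 4.5}, {"x": 6.8, "y": 0, "z": -18.8, "wx": 0, "wy": 0, "wz": 0, "jaw": 4.5}], force=60)

```text
clock: 3.92
tcp_pos: [0.4473, 0.1015, 0.2374]
ee_rot: [[-0.905, 0.283, -0.316], [0.266, 0.959, 0.097], [0.331, 0.003, -0.944]]
force: [0.8, -0.3, -2.6]
gripper_width: 0.0488
```

```bash
python3 - <<'E'
from h import *
s=log()
# fit kinematics: Z(q1) . shoulder a1,d1 ; link a2 ; elbow off e ; forearm a3 ; roll q4 about forearm ; bend q5 ; roll q6 ; tool d
from scipy.optimize import least_squares
L=[eval(l) for l in open('log.txt')]
def E(a,ax): return Ro.from_euler(ax,a).as_matrix()
def fk(q,p,s4=1,s6=1,off=np.pi/2):
    a1,d1,a2,e,a3,d,o,off=p
    R=E(q[0],'z');P=np.array([0,0,d1])+R@[a1,o,0]
    R=R@E(q[1],'y');P=P+R@[0,0,a2]
    R=R@E(q[2],'y');P=P+R@[e,0,a3]
    R=R@E(s4*q[3],'z')@E(q[4],'y');P=P+R@[0,0,d];R=R@E(s6*q[5]+off,'z');return P,R
for s4 in (1,-1):
  for s6 in (1,-1):
    f=lambda p:np.concatenate([np.r_[(fk(q,p,s4,s6)[0]-x),.3*(fk(q,p,s4,s6)[1]-np.array(R)).ravel()] for q,x,R in L]+[1e-3*(p-[0.05,.4,.45,0,.45,.25,0,1.57])])
    r=least_squares(f,[0.05,.4,.45,0,.45,.25,0,1.57]);print(s4,s6,r.cost,np.round(r.x,4))
E
```

```text
3.92 q [ 0.12  0.26  1.77  0.13  1.42 -1.21] p [0.4473 0.1015 0.2374] w 0.0488 F [ 0.8 -0.3 -2.6]
1 1 2.187818660819964e-08 [0.0000e+00 2.9400e-01 5.6810e-01 5.8500e-02 4.9430e-01 3.5340e-01
 1.5000e-03 1.5708e+00]
1 -1 0.669613474636871 [0.     0.294  0.5681 0.0585 0.4943 0.3534 0.0015 0.2646]
-1 1 0.02465354578103527 [-0.1597 -0.1223  1.1943  0.5316  0.6492  0.0329  0.0272  1.6181]
-1 -1 0.6398971110094589 [-0.1597 -0.1223  1.1943  0.5316  0.6492  0.0329  0.0272  0.3315]
```

```bash
cat >> h.py <<'E'
from scipy.optimize import least_squares
KP=(0,.294,.5681,.0585,.4943,.3534,.0015)
LO=np.array([-2.63,-.92,.06,-1.3,0,-3.02]);HI=np.array([2.63,2.1,2.66,4.44,2.69,3.02])
def E_(a,ax): return Ro.from_euler(ax,a).as_matrix()
def fk(q,full=False):
    a1,d1,a2,e,a3,d,o=KP
    R=E_(q[0],'z');P=np.array([0,0,d1])+R@[a1,o,0];R=R@E_(q[1],'y');P=P+R@[0,0,a2];el=P
    R=R@E_(q[2],'y');P=P+R@[e,0,a3];w=P;R=R@E_(q[3],'z')@E_(q[4],'y');P=P+R@[0,0,d];R=R@E_(q[5]+np.pi/2,'z')
    return (P,R,w,el) if full else (P,R)
def ik(pos,R,seed):
    f=lambda q:np.r_[fk(q)[0]-pos,.3*(fk(q)[1]-R).ravel()]
    r=least_squares(f,np.clip(seed,LO+.02,HI-.02),bounds=(LO+.01,HI-.01));return r.x,np.sqrt(2*r.cost)
def allik(pos,R,seed0=None):
    out=[]
    az=np.arctan2(pos[1],pos[0])
    for q4 in (-1,0,1,2,3,4):
        for q5 in (.4,1.2):
            for q6 in (-2,0,2):
                q,c=ik(pos,R,[az,.4,1.8,q4,q5,q6])
                if c<1e-4 and not any(np.abs(q-o).max()<.02 for o in out): out.append(q)
    return out
E
python3 - <<'E'
from h import *
# setter centre by colour
for n in ('scene','top'):
    D=np.load(n+'0.npz');p=D['pic'].astype(int);w=D['w'];m=(p[...,0]>p[...,2]*2.0)&(p[...,0]>p[...,1]*1.45)&(D['d']>0)
    k=m&(np.hypot(w[...,0]-.607,w[...,1]-.262)<.06)&(w[...,2]<.03);q=w[k]
    (c,r)=cv2.minEnclosingCircle((q[:,:2]*1000).astype(np.float32));print(n,'setter',k.sum(),np.round(q.mean(0),4),np.round(np.percentile(q,[1,99],axis=0),4).tolist())
    k=m&(np.hypot(w[...,0]-.511,w[...,1]+.34)<.055)&(w[...,2]<.03);q=w[k];print(n,'pegfoot',k.sum(),np.round(np.percentile(q,[1,99],axis=0),4).tolist(),np.round(np.percentile(q,[1,99],axis=0).mean(0),4))
s=arm.sense();q0=s['joint_pos'];print(np.round(q0,2))
T=np.array([.608,.262,.018+.004+.058])
for hd in (0,20,35,53,65,80,100):
    for t in (70,60):
        for q in allik(T,tool(hd,t)): print(hd,t,np.round(q,2),'wrist',np.round(fk(q,True)[2],2),'elbow',np.round(fk(q,True)[3],2))
E
```

```text
scene setter 1708 [0.6092 0.2623 0.0189] [[0.5695, 0.2232, 0.0137], [0.647, 0.3002, 0.0225]]
scene pegfoot 140 [[0.4781, -0.3758, 0.0144], [0.543, -0.3126, 0.0215]] [ 0.5106 -0.3442  0.0179]
top setter 652 [0.6042 0.2617 0.0176] [[0.5674, 0.2236, 0.0123], [0.6415, 0.3002, 0.0228]]
top pegfoot 407 [[0.4769, -0.3734, 0.0105], [0.5422, -0.3071, 0.0196]] [ 0.5095 -0.3403  0.015 ]
[ 0.12  0.26  1.77  0.13  1.42 -1.21]
0 70 [0.76 0.78 2.28 3.92 1.16 1.51] wrist [0.28 0.26 0.2 ] elbow [0.29 0.27 0.7 ]
0 60 [0.71 0.64 2.26 3.97 0.87 1.37] wrist [0.3  0.26 0.26] elbow [0.26 0.22 0.75]
20 70 [0.46 0.79 2.38 3.25 1.25 1.57] wrist [0.3  0.15 0.2 ] elbow [0.36 0.18 0.69]
20 60 [0.45 0.63 2.35 3.26 0.88 1.55] wrist [0.32 0.16 0.26] elbow [0.3  0.15 0.75]
35 70 [0.21 0.79 2.36 2.74 1.22 1.57] wrist [0.34 0.07 0.2 ] elbow [0.39 0.08 0.7 ]
35 60 [0.23 0.63 2.33 2.71 0.88 1.66] wrist [0.36 0.09 0.26] elbow [0.32 0.08 0.75]
53 70 [-0.01  0.78  2.23  2.16  1.14  1.69] wrist [ 0.41 -0.    0.2 ] elbow [ 0.4 -0.   0.7]
53 60 [0.04 0.65 2.21 2.09 0.89 1.85] wrist [0.42 0.02 0.26] elbow [0.34 0.01 0.75]
65 70 [-0.09  0.79  2.1   1.82  1.15  1.83] wrist [ 0.47 -0.04  0.2 ] elbow [ 0.4  -0.03  0.69]
65 60 [-0.04  0.67  2.1   1.74  0.94  2.  ] wrist [ 0.48 -0.02  0.26] elbow [ 0.35 -0.01  0.74]
80 70 [-0.12  0.83  1.92  1.48  1.23  1.99] wrist [ 0.55 -0.07  0.2 ] elbow [ 0.41 -0.05  0.68]
80 60 [-0.07  0.72  1.93  1.39  1.07  2.13] wrist [ 0.55 -0.04  0.26] elbow [ 0.37 -0.03  0.72]
100 70 [-0.1   0.9   1.66  1.15  1.42  2.14] wrist [ 0.67 -0.07  0.2 ] elbow [ 0.44 -0.04  0.65]
100 60 [-0.06  0.81  1.69  1.07  1.29  2.23] wrist [ 0.66 -0.04  0.26] elbow [ 0.41 -0.02  0.69]
```

```bash
cat >> h.py <<'E'
from scipy.interpolate import interp1d
GB=None
def bottle_rel():
    p,R=np.array([.4451,.1014,.0334]),np.array([[-.902,.283,-.325],[.266,.959,.095],[.339,0,-.941]])
    u,_,vt=np.linalg.svd(R);R=u@vt
    return R.T@(np.array([.4452,.1008,.026])-p), R.T@np.array([.959,-.284,0])
def rows(qs,s):
    for q in qs:
        P,R=fk(q);v=s['ee_rot'].T@(P-s['tcp_pos'])*100;r=Ro.from_matrix(s['ee_rot'].T@R).as_rotvec(degrees=True)
        print(np.round(v,1).tolist(),np.round(r,0).tolist(),' world',np.round(P,3),'z',np.round(R[:,2],2))
E
python3 - <<'E'
from h import *
s=arm.sense();q0=s['joint_pos'];o,bz=bottle_rel();print(o,bz)
hd=53;R=tool(hd,70.2);print('bottle z',R@bz)
SET=np.array([.6065,.2618])
org=np.r_[SET,.018+.055+.11];P=org-R@o
qh,c=ik(P,R,[0,.78,2.23,2.16,1.14,1.69]);print(np.round(qh,3),c,np.round(P,4))
dq=np.abs(qh-q0);print('rows',np.round(dq/(.7*np.array([2.22,2.22,2.79,3.14,3.14,3.14])*.125),1))
for t in np.linspace(0,1,11):
    q=q0+t*(qh-q0);P,Rr,w,e=fk(q,True);B=Rr@bz;O=P+Rr@o
    print(round(t,1),'tcp',np.round(P,3),'toolz',np.round(Rr[:,2],2),'bz',np.round(B,2),'foot',np.round(O-.055*B,3),'wrist',np.round(w,2))
E
```

```text
[-0.00275745 -0.00054441  0.00687242] [-0.94099863 -0.00118757 -0.33890584]
bottle z [ 8.77381213e-04 -8.08994778e-04  1.00016777e+00]
[-0.027  0.523  2.262  2.045  1.038  1.907] 1.2396109820723663e-08 [0.6016 0.2562 0.1827]
rows [ 0.7  1.4  2.   7.   1.4 11.3]
0.0 tcp [0.447 0.102 0.237] toolz [-0.32  0.1  -0.94] bz [ 0.96 -0.28  0.01] foot [0.395 0.117 0.229] wrist [0.56 0.07 0.57]
0.1 tcp [0.43  0.158 0.22 ] toolz [-0.35  0.28 -0.9 ] bz [ 0.77 -0.63 -0.12] foot [0.387 0.192 0.219] wrist [0.55 0.06 0.54]
0.2 tcp [0.422 0.21  0.212] toolz [-0.34  0.45 -0.82] bz [ 0.43 -0.87 -0.25] foot [0.397 0.258 0.219] wrist [0.54 0.05 0.5 ]
0.3 tcp [0.424 0.255 0.212] toolz [-0.31  0.61 -0.73] bz [ 0.01 -0.95 -0.32] foot [0.42  0.309 0.223] wrist [0.53 0.04 0.47]
0.4 tcp [0.435 0.292 0.216] toolz [-0.24  0.73 -0.64] bz [-0.42 -0.86 -0.3 ] foot [0.454 0.342 0.227] wrist [0.52 0.03 0.44]
0.5 tcp [0.455 0.318 0.222] toolz [-0.14  0.83 -0.54] bz [-0.76 -0.63 -0.15] foot [0.493 0.357 0.226] wrist [0.5  0.02 0.41]
0.6 tcp [0.482 0.331 0.225] toolz [-0.01  0.89 -0.46] bz [-0.94 -0.34  0.11] foot [0.531 0.356 0.217] wrist [0.49 0.02 0.39]
0.7 tcp [0.514 0.331 0.225] toolz [ 0.13  0.91 -0.39] bz [-0.91 -0.06  0.42] foot [0.563 0.342 0.2  ] wrist [0.47 0.01 0.36]
0.8 tcp [0.547 0.318 0.218] toolz [ 0.28  0.89 -0.34] bz [-0.69  0.12  0.72] foot [0.586 0.319 0.178] wrist [0.45 0.   0.34]
0.9 tcp [0.577 0.293 0.204] toolz [ 0.43  0.84 -0.33] bz [-0.35  0.14  0.93] foot [0.6   0.292 0.154] wrist [ 0.42 -0.    0.32]
1.0 tcp [0.602 0.256 0.183] toolz [ 0.57  0.75 -0.34] bz [ 0. -0.  1.] foot [0.606 0.262 0.128] wrist [ 0.4  -0.01  0.3 ]
```

```bash
cat >> h.py <<'E'
from scipy.spatial.transform import Slerp
def track(q0,P1,R1,n,zarc=0,mid=None):
    "Cartesian lerp/slerp (via mid=(P,R)), followed by IK; returns qs and max joint step per row relative to the limit"
    P0,R0=fk(q0);Ps=[P0,P1];Rs=[R0,R1];ts=[0,1]
    if mid: Ps=[P0,mid[0],P1];Rs=[R0,mid[1],R1];ts=[0,mid[2] if len(mid)>2 else .5,1]
    fp=interp1d(ts,np.array(Ps),axis=0);fr=Slerp(ts,Ro.from_matrix(np.array(Rs)));q=np.array(q0);qs=[];cs=[]
    for t in np.linspace(0,1,n+1)[1:]:
        q,c=ik(fp(t)+[0,0,zarc*4*t*(1-t)],fr(t).as_matrix(),q);qs.append(q);cs.append(c)
    st=np.abs(np.diff(np.vstack([q0]+qs),axis=0))/(.7*.125*np.array([2.22,2.22,2.79,3.14,3.14,3.14]))
    return np.array(qs),st.max(1),np.max(cs)
E
python3 - <<'E'
from h import *
s=arm.sense();q0=s['joint_pos'];o,bz=bottle_rel()
R=tool(53,70.2);P=np.r_[.6065,.2618,.183]-R@o
for name,mid in [('direct',None)]+[(f'mid {h},{t}',(np.array([.5,.24,.24]),tool(h,t))) for h in (20,40,60,80,100) for t in (0,20,40)]:
    qs,st,c=track(q0,P,R,14,.02,mid);print(name,np.round(st,1),'err',round(c,4),np.round(qs[-1],2))
E
```

```text
direct [0.3 0.4 0.4 0.4 0.5 0.6 0.8 1.1 1.5 0.8 0.2 0.2 0.2 0.2] err 0.2083 [ 0.22  0.14  2.05  1.12  0.49 -3.01]
mid 20,0 [0.3 0.3 0.3 0.2 0.2 0.2 0.2 0.8 0.8 1.3 2.5 0.5 0.2 0.2] err 0.2083 [ 0.22  0.14  2.05  1.12  0.49 -3.01]
mid 20,20 [0.3 0.3 0.3 0.3 0.4 0.4 0.4 0.7 1.4 2.7 1.  0.2 0.2 0.2] err 0.2083 [ 0.22  0.14  2.05  1.12  0.49 -3.01]
mid 20,40 [0.5 0.5 0.5 0.6 0.6 0.7 0.8 2.1 4.8 0.3 0.3 0.2 0.2 0.2] err 0.2083 [ 0.22  0.14  2.05  1.12  0.49 -3.01]
mid 40,0 [0.3 0.3 0.3 0.3 0.3 0.3 0.4 0.7 0.7 1.2 1.9 0.2 0.1 0.1] err 0.2083 [ 0.22  0.14  2.05  1.12  0.49 -3.01]
mid 40,20 [0.3 0.3 0.4 0.4 0.4 0.5 0.6 0.8 1.2 1.7 0.1 0.1 0.1 0.1] err 0.2083 [ 0.22  0.14  2.05  1.12  0.49 -3.01]
mid 40,40 [0.4 0.5 0.5 0.6 0.7 1.  1.7 1.5 0.1 0.1 0.1 0.1 0.2 0.2] err 0.2083 [ 0.22  0.14  2.05  1.12  0.49 -3.01]
mid 60,0 [0.5 0.5 0.5 0.5 0.5 0.5 0.6 0.7 0.7 1.1 1.  0.3 0.3 0.3] err 0.2083 [ 0.22  0.14  2.05  1.12  0.49 -3.01]
mid 60,20 [0.5 0.5 0.6 0.6 0.7 0.8 0.9 0.7 0.9 0.5 0.3 0.2 0.2 0.2] err 0.2083 [ 0.22  0.14  2.05  1.12  0.49 -3.01]
mid 60,40 [0.6 0.6 0.7 0.9 1.1 1.4 1.1 0.2 0.2 0.2 0.2 0.1 0.1 0.1] err 0.2083 [ 0.22  0.14  2.05  1.12  0.49 -3.01]
mid 80,0 [0.6 0.6 0.7 0.7 0.7 0.7 0.8 0.6 0.7 1.  0.5 0.5 0.4 0.4] err 0.2083 [ 0.22  0.14  2.05  1.12  0.49 -3.01]
mid 80,20 [0.7 0.8 0.8 0.9 0.9 1.  1.1 0.6 0.4 0.4 0.4 0.4 0.4 0.3] err 0.2083 [ 0.22  0.14  2.05  1.12  0.49 -3.01]
mid 80,40 [0.8 0.9 1.  1.2 1.3 1.3 0.6 0.3 0.3 0.3 0.3 0.3 0.3 0.3] err 0.2083 [ 0.22  0.14  2.05  1.12  0.49 -3.01]
mid 100,0 [0.8 0.8 0.8 0.9 0.9 0.9 1.  0.6 0.7 0.5 0.6 0.6 0.6 0.6] err 0.2083 [ 0.22  0.14  2.05  1.12  0.49 -3.01]
mid 100,20 [0.9 1.  1.  1.1 1.1 1.2 0.5 0.4 0.4 0.4 0.4 0.5 0.5 0.5] err 0.2083 [ 0.22  0.14  2.05  1.12  0.49 -3.01]
mid 100,40 [1.  1.1 1.2 1.3 1.4 0.4 0.7 0.3 0.4 0.4 0.4 0.4 0.4 0.4] err 0.2083 [ 0.22  0.14  2.05  1.12  0.49 -3.01]
```

```bash
cat > jp.py <<'E'
import sys
from h import *
qT=np.array(eval(sys.argv[1]));n=int(sys.argv[2]);k=int(sys.argv[3]);s=log();q0=s['joint_pos']
rows([q0+(qT-q0)*i/n for i in range(1,k+1)],s)
E
python3 jp.py '[-0.027,0.523,2.262,2.045,1.038,1.907]' 27 10
```

```text
3.92 q [ 0.12  0.26  1.77  0.13  1.42 -1.21] p [0.4473 0.1015 0.2374] w 0.0488 F [ 0.8 -0.3 -2.6]
[0.9, 1.8, 1.2] [-3.0, 2.0, 8.0]  world [0.44  0.123 0.23 ] z [-0.33  0.17 -0.93]
[1.8, 3.6, 2.1] [-7.0, 5.0, 16.0]  world [0.434 0.143 0.223] z [-0.34  0.23 -0.91]
[2.7, 5.4, 3.0] [-9.0, 8.0, 24.0]  world [0.429 0.164 0.219] z [-0.35  0.3  -0.89]
[3.4, 7.2, 3.6] [-12.0, 11.0, 32.0]  world [0.425 0.183 0.215] z [-0.35  0.37 -0.86]
[4.1, 9.0, 4.1] [-14.0, 15.0, 40.0]  world [0.423 0.202 0.213] z [-0.35  0.43 -0.83]
[4.7, 10.7, 4.4] [-16.0, 19.0, 49.0]  world [0.422 0.221 0.212] z [-0.34  0.49 -0.8 ]
[5.1, 12.3, 4.6] [-18.0, 23.0, 57.0]  world [0.422 0.238 0.212] z [-0.33  0.55 -0.77]
[5.4, 13.9, 4.6] [-19.0, 28.0, 65.0]  world [0.423 0.254 0.212] z [-0.31  0.6  -0.74]
[5.6, 15.4, 4.6] [-20.0, 33.0, 74.0]  world [0.426 0.269 0.213] z [-0.29  0.65 -0.7 ]
[5.6, 16.8, 4.4] [-20.0, 38.0, 82.0]  world [0.43  0.282 0.215] z [-0.26  0.7  -0.66]
```

>>> move_arm(plan=[{"x": 0.9, "y": 1.8, "z": 1.2, "wx": -3, "wy": 2, "wz": 8, "jaw": 4.5}, {"x": 1.8, "y": 3.6, "z": 2.1, "wx": -7, "wy": 5, "wz": 16, "jaw": 4.5}, {"x": 2.7, "y": 5.4, "z": 3, "wx": -9, "wy": 8, "wz": 24, "jaw": 4.5}, {"x": 3.4, "y": 7.2, "z": 3.6, "wx": -12, "wy": 11, "wz": 32, "jaw": 4.5}, {"x": 4.1, "y": 9, "z": 4.1, "wx": -14, "wy": 15, "wz": 40, "jaw": 4.5}, {"x": 4.7, "y": 10.7, "z": 4.4, "wx": -16, "wy": 19, "wz": 49, "jaw": 4.5}, {"x": 5.1, "y": 12.3, "z": 4.6, "wx": -18, "wy": 23, "wz": 57, "jaw": 4.5}, {"x": 5.4, "y": 13.9, "z": 4.6, "wx": -19, "wy": 28, "wz": 65, "jaw": 4.5}, {"x": 5.6, "y": 15.4, "z": 4.6, "wx": -20, "wy": 33, "wz": 74, "jaw": 4.5}, {"x": 5.6, "y": 16.8, "z": 4.4, "wx": -20, "wy": 38, "wz": 82, "jaw": 4.5}])

```text
clock: 5.18
tcp_pos: [0.4294, 0.2818, 0.2137]
ee_rot: [[0.42, 0.867, -0.267], [0.701, -0.123, 0.703], [0.577, -0.482, -0.659]]
force: [0.2, -0.8, -3.0]
gripper_width: 0.049
```

```bash
python3 jp.py '[-0.027,0.523,2.262,2.045,1.038,1.907]' 18 10
```

```text
5.17 q [ 0.06  0.36  1.95  0.85  1.28 -0.05] p [0.4294 0.2818 0.2137] w 0.049 F [ 0.2 -0.8 -3. ]
[1.1, 0.2, 0.5] [0.0, 3.0, 9.0]  world [0.435 0.293 0.216] z [-0.24  0.74 -0.63]
[2.2, 0.6, 0.9] [0.0, 7.0, 17.0]  world [0.441 0.303 0.218] z [-0.2   0.78 -0.59]
[3.3, 1.0, 1.2] [1.0, 10.0, 26.0]  world [0.449 0.312 0.22 ] z [-0.17  0.81 -0.56]
[4.2, 1.6, 1.4] [2.0, 14.0, 35.0]  world [0.457 0.319 0.221] z [-0.13  0.84 -0.53]
[5.1, 2.2, 1.4] [3.0, 17.0, 44.0]  world [0.466 0.325 0.223] z [-0.08  0.86 -0.5 ]
[5.9, 3.0, 1.4] [5.0, 20.0, 53.0]  world [0.476 0.329 0.224] z [-0.04  0.88 -0.47]
[6.5, 3.8, 1.2] [6.0, 24.0, 62.0]  world [0.487 0.332 0.225] z [ 0.01  0.9  -0.44]
[7.1, 4.8, 1.0] [8.0, 27.0, 71.0]  world [0.498 0.332 0.225] z [ 0.06  0.91 -0.42]
[7.5, 5.8, 0.7] [11.0, 30.0, 79.0]  world [0.509 0.332 0.225] z [ 0.11  0.91 -0.4 ]
[7.7, 6.9, 0.3] [14.0, 33.0, 88.0]  world [0.521 0.329 0.223] z [ 0.16  0.91 -0.38]
```

Tracking well.

>>> move_arm(plan=[{"x": 1.1, "y": 0.2, "z": 0.5, "wx": 0, "wy": 3, "wz": 9, "jaw": 4.5}, {"x": 2.2, "y": 0.6, "z": 0.9, "wx": 0, "wy": 7, "wz": 17, "jaw": 4.5}, {"x": 3.3, "y": 1, "z": 1.2, "wx": 1, "wy": 10, "wz": 26, "jaw": 4.5}, {"x": 4.2, "y": 1.6, "z": 1.4, "wx": 2, "wy": 14, "wz": 35, "jaw": 4.5}, {"x": 5.1, "y": 2.2, "z": 1.4, "wx": 3, "wy": 17, "wz": 44, "jaw": 4.5}, {"x": 5.9, "y": 3, "z": 1.4, "wx": 5, "wy": 20, "wz": 53, "jaw": 4.5}, {"x": 6.5, "y": 3.8, "z": 1.2, "wx": 6, "wy": 24, "wz": 62, "jaw": 4.5}, {"x": 7.1, "y": 4.8, "z": 1, "wx": 8, "wy": 27, "wz": 71, "jaw": 4.5}, {"x": 7.5, "y": 5.8, "z": 0.7, "wx": 11, "wy": 30, "wz": 79, "jaw": 4.5}, {"x": 7.7, "y": 6.9, "z": 0.3, "wx": 14, "wy": 33, "wz": 88, "jaw": 4.5}])

```text
clock: 6.42
tcp_pos: [0.5204, 0.329, 0.2213]
ee_rot: [[0.871, -0.465, 0.16], [-0.308, -0.262, 0.915], [-0.383, -0.846, -0.372]]
force: [0.3, -0.2, -2.5]
gripper_width: 0.0491
```

```bash
python3 jp.py '[-0.027,0.523,2.262,2.045,1.038,1.907]' 8 8
```

```text
6.42 q [0.01 0.46 2.12 1.51 1.15 1.03] p [0.5204 0.329  0.2213] w 0.0491 F [ 0.3 -0.2 -2.5]
[1.2, -0.3, -0.1] [2.0, 2.0, 9.0]  world [0.532 0.325 0.22 ] z [ 0.21  0.91 -0.36]
[2.5, -0.5, -0.3] [5.0, 4.0, 19.0]  world [0.544 0.32  0.217] z [ 0.27  0.9  -0.34]
[3.8, -0.5, -0.7] [7.0, 6.0, 28.0]  world [0.555 0.313 0.214] z [ 0.32  0.89 -0.33]
[5.2, -0.4, -1.1] [10.0, 8.0, 37.0]  world [0.566 0.304 0.209] z [ 0.37  0.87 -0.33]
[6.6, -0.2, -1.7] [13.0, 10.0, 46.0]  world [0.576 0.294 0.204] z [ 0.43  0.84 -0.33]
[8.0, 0.2, -2.3] [17.0, 11.0, 56.0]  world [0.586 0.283 0.198] z [ 0.47  0.82 -0.33]
[9.4, 0.7, -3.1] [20.0, 12.0, 65.0]  world [0.594 0.27  0.191] z [ 0.52  0.79 -0.33]
[10.8, 1.4, -3.9] [24.0, 13.0, 74.0]  world [0.602 0.256 0.183] z [ 0.57  0.75 -0.34]
```

>>> move_arm(plan=[{"x": 1.2, "y": -0.3, "z": -0.1, "wx": 2, "wy": 2, "wz": 9, "jaw": 4.5}, {"x": 2.5, "y": -0.5, "z": -0.3, "wx": 5, "wy": 4, "wz": 19, "jaw": 4.5}, {"x": 3.8, "y": -0.5, "z": -0.7, "wx": 7, "wy": 6, "wz": 28, "jaw": 4.5}, {"x": 5.2, "y": -0.4, "z": -1.1, "wx": 10, "wy": 8, "wz": 37, "jaw": 4.5}, {"x": 6.6, "y": -0.2, "z": -1.7, "wx": 13, "wy": 10, "wz": 46, "jaw": 4.5}, {"x": 8, "y": 0.2, "z": -2.3, "wx": 17, "wy": 11, "wz": 56, "jaw": 4.5}, {"x": 9.4, "y": 0.7, "z": -3.1, "wx": 20, "wy": 12, "wz": 65, "jaw": 4.5}, {"x": 10.8, "y": 1.4, "z": -3.9, "wx": 24, "wy": 13, "wz": 74, "jaw": 4.5}, {"x": 10.8, "y": 1.4, "z": -3.9, "wx": 24, "wy": 13, "wz": 74, "jaw": 4.5}, {"x": 10.8, "y": 1.4, "z": -3.9, "wx": 24, "wy": 13, "wz": 74, "jaw": 4.5}])

```text
clock: 7.68
tcp_pos: [0.6012, 0.2567, 0.1822]
ee_rot: [[-0.201, -0.8, 0.565], [-0.274, 0.6, 0.752], [-0.94, -0.004, -0.34]]
force: [0.2, -0.7, -3.0]
gripper_width: 0.0489
```

```bash
python3 - <<'E'
from h import *
s=log();o,bz=bottle_rel();print('bz',s['ee_rot']@bz,'foot',s['tcp_pos']+s['ee_rot']@(o-.055*bz))
R=tool(53,70.2);print('hover');row(np.r_[.6065,.2618,.183]-R@o,R);row(np.r_[.6065,.2618,.076]-R@o,R)
pic,d,w=snap('scene');cv2.imwrite('pics/a3.png',cv2.resize(pic[240:440,320:560],None,fx=2.8,fy=2.8)[...,::-1]);np.savez('s3.npz',pic=pic,d=d,w=w)
# clay points of the held bottle
p=pic.astype(int);k=(w[...,2]>.1)&(d>0)&(np.hypot(w[...,0]-.6065,w[...,1]-.2618)<.06)&(p[...,0]-p[...,2]>20)
for a,b in [(.12,.15),(.15,.18),(.18,.21),(.215,.235),(.235,.26)]:
    q=w[k&(w[...,2]>a)&(w[...,2]<b)];print(a,len(q),np.round(q.mean(0),4) if len(q) else '',np.round(np.ptp(q,axis=0),3) if len(q) else '')
E
```

```text
7.67 q [-0.03  0.52  2.26  2.04  1.04  1.9 ] p [0.6012 0.2567 0.1822] w 0.0489 F [ 0.2 -0.7 -3. ]
bz [-0.00141174  0.00257026  1.00016419] foot [0.60613346 0.26210562 0.12742634]
hover
xyz [-0.05 -0.06 -0.03] w [ 0.1 -0.1  0.3]
xyz [10.01 -0.02  3.61] w [ 0.1 -0.1  0.3]
0.12 173 [0.6243 0.2834 0.1374] [0.04  0.051 0.025]
0.15 240 [0.6243 0.2853 0.1649] [0.041 0.032 0.03 ]
0.18 513 [0.6229 0.2763 0.2005] [0.082 0.07  0.03 ]
0.215 358 [0.6168 0.2687 0.2214] [0.04  0.055 0.018]
0.235 168 [0.6089 0.2689 0.2463] [0.026 0.026 0.015]
```

View pics/a3.png

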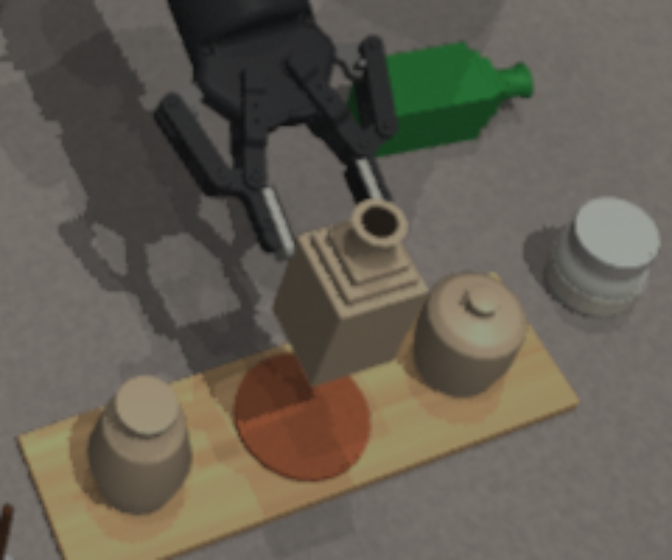

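The bottle hangs upright at crop (350,290), over the setter at (303,415), with clearance to both pots. Its near-face points agree with the model to about 2 mm. Lowering now.

>>> move_arm(plan=[{"x": 3, "y": 0, "z": 1.1, "wx": 0, "wy": 0, "wz": 0, "jaw": 4.5}, {"x": 6, "y": 0, "z": 2.2, "wx": 0.1, "wy": -0.1, "wz": 0.3, "jaw": 4.5}, {"x": 8, "y": 0, "z": 2.9, "wx": 0.1, "wy": -0.1, "wz": 0.3, "jaw": 4.5}, {"x": 9, "y": 0, "z": 3.3, "wx": 0.1, "wy": -0.1, "wz": 0.3, "jaw": 4.5}, {"x": 9.6, "y": 0, "z": 3.5, "wx": 0.1, "wy": -0.1, "wz": 0.3, "jaw": 4.5}, {"x": 10.1, "y": 0, "z": 3.65, "wx": 0.1, "wy": -0.1, "wz": 0.3, "jaw": 4.5}, {"x": 10.1, "y": 0, "z": 3.65, "wx": 0.1, "wy": -0.1, "wz": 0.3, "jaw": 4.5}, {"x": 10.1, "y": 0, "z": 3.65, "wx": 0.1, "wy": -0.1, "wz": 0.3, "jaw": 4.5}])

```text
clock: 8.72
tcp_pos: [0.6021, 0.2565, 0.076]
ee_rot: [[-0.203, -0.798, 0.568], [-0.269, 0.603, 0.751], [-0.942, -0.0, -0.337]]
force: [-1.9, -1.6, 3.0]
gripper_width: 0.0487
```

```bash
python3 - <<'E'
from h import *
s=log();o,bz=bottle_rel();print('bz',s['ee_rot']@bz,'foot',s['tcp_pos']+s['ee_rot']@(o-.055*bz), 'down',s['ee_rot'].T@[0,0,-1])
E
```

```text
8.72 q [-0.03  0.79  2.24  2.16  1.16  1.67] p [0.6021 0.2565 0.076 ] w 0.0487 F [-1.9 -1.6  3. ]
bz [-8.14975916e-04 -2.34092245e-03  1.00016541e+00] foot [0.60708091 0.26216445 0.02128266] down [9.41637357e-01 4.27131705e-04 3.36628734e-01]
```

Contact is felt: Fz went from −3 to +3 N at the expected height. Releasing and backing straight out.

>>> move_arm(plan=[{"x": 0, "y": 0, "z": 0, "wx": 0, "wy": 0, "wz": 0, "jaw": 5.6}, {"x": 0, "y": 0, "z": 0, "wx": 0, "wy": 0, "wz": 0, "jaw": 6.8}, {"x": 0, "y": 0, "z": 0, "wx": 0, "wy": 0, "wz": 0, "jaw": 6.8}, {"x": 0, "y": 0, "z": 0, "wx": 0, "wy": 0, "wz": 0, "jaw": 6.8}, {"x": 0, "y": 0, "z": -3, "wx": 0, "wy": 0, "wz": 0, "jaw": 6.8}, {"x": 0, "y": 0, "z": -6, "wx": 0, "wy": 0, "wz": 0, "jaw": 6.8}, {"x": 0, "y": 0, "z": -10, "wx": 0, "wy": 0, "wz": 0, "jaw": 6.8}, {"x": -4, "y": 0, "z": -14, "wx": 0, "wy": 0, "wz": 0, "jaw": 6.8}, {"x": -8, "y": 0, "z": -16, "wx": 0, "wy": 0, "wz": 0, "jaw": 6.8}, {"x": -8, "y": 0, "z": -16, "wx": 0, "wy": 0, "wz": 0, "jaw": 6.8}])

```text
clock: 9.98
tcp_pos: [0.5283, 0.1569, 0.2084]
ee_rot: [[-0.197, -0.797, 0.57], [-0.27, 0.604, 0.75], [-0.942, -0.006, -0.334]]
force: [0.2, 0.3, 0.8]
gripper_width: 0.0679
```

```bash
python3 - <<'E'
from h import *
s=log()
pic,d,w=snap('scene');cv2.imwrite('pics/a4.png',cv2.resize(pic[160:440,200:560],None,fx=2,fy=2)[...,::-1])
p=pic.astype(int);k=(d>0)&(np.hypot(w[...,0]-.6065,w[...,1]-.2618)<.06)&(p[...,0]-p[...,2]>20)
for a,b in [(.03,.06),(.06,.09),(.128,.15)]:
    q=w[k&(w[...,2]>a)&(w[...,2]<b)];print(a,len(q),np.round(q.mean(0),4) if len(q) else '',np.round(q[:,2].max(),3))
# tumbler plan: grasp with lean 20 deg, heading of closed end 43.7
T=np.array([.413,-.1355,.030]);ax=np.array([.723,.691,0]);g=T+ax*.010
for t in (-20,-10,0):
    R=tool(43.7,t);Pg=g+np.array([0,0,.003])-R[:,2]*.003
    for q in allik(Pg,R): print('grasp',t,np.round(q,2))
PEG=np.array([.510,-.341])
for hd in (-60,-42,-34,-20):
    for t in (70,80):
        R=tool(hd,t)
        for q in allik(np.r_[PEG,.016+.055],R): print(hd,t,np.round(q,2),'wrist',np.round(fk(q,True)[2],2))
E
```

```text
9.97 q [-0.32  0.42  2.38  1.76  1.14  1.92] p [0.5283 0.1569 0.2084] w 0.0679 F [0.2 0.3 0.8]
0.03 188 [0.6262 0.2834 0.0452] 0.059
0.06 208 [0.6262 0.2836 0.0751] 0.09
0.128 152 [0.6108 0.2646 0.14  ] 0.145
grasp -20 [-0.09  0.48  2.02 -0.33  0.91 -2.18]
grasp -10 [-0.19  0.41  2.1  -0.21  0.75 -2.36]
grasp 0 [-0.3   0.36  2.16 -0.    0.62 -2.63]
-60 70 [-0.16  0.81  2.34  4.03  1.23  1.58] wrist [ 0.34 -0.05  0.19]
-60 80 [-0.12  0.98  2.32  4.05  1.49  1.69] wrist [ 0.34 -0.04  0.13]
-42 70 [-0.43  0.85  2.46  3.43  1.38  1.62] wrist [ 0.26 -0.12  0.19]
-42 80 [-0.41  1.04  2.43  3.46  1.71  1.68] wrist [ 0.25 -0.11  0.13]
-34 70 [-0.59  0.85  2.47  3.14  1.4   1.57] wrist [ 0.23 -0.16  0.19]
-34 80 [-0.59  1.05  2.45  3.15  1.76  1.57] wrist [ 0.22 -0.15  0.13]
-20 70 [-0.86  0.84  2.43  2.65  1.33  1.51] wrist [ 0.2  -0.23  0.19]
-20 80 [-0.89  1.02  2.41  2.61  1.65  1.42] wrist [ 0.18 -0.22  0.13]
```

View pics/a4.png

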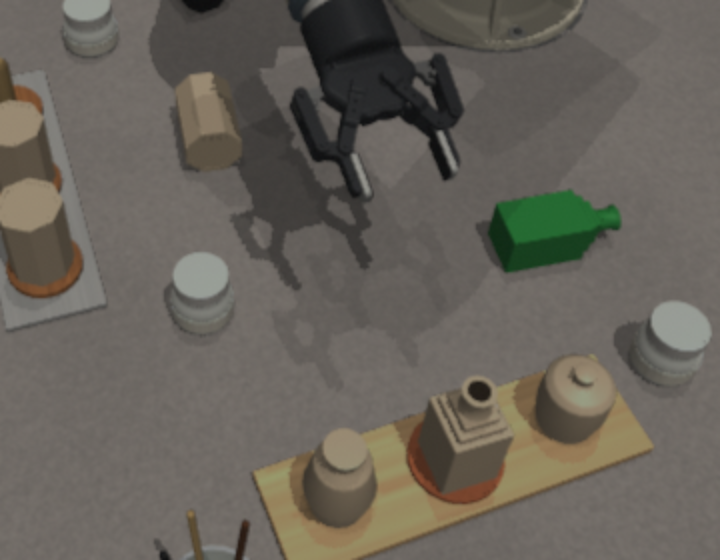

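The bottle stands upright on the setter at crop (465,440), with the pots undisturbed. Now the tumbler: I'll plan it with the jaws flipped, which needs less wrist winding.

```bash
python3 - <<'E'
from h import *
F=np.diag([-1,-1,1.]);g=np.array([.413,-.1355,0])+np.array([.723,.691,0])*.010
R=tool(43.7,-20)@F;Pg=np.r_[g[:2],.034]+np.array([-R[0,2],-R[1,2],0])*.003
qg,c=ik(Pg,R,[-.09,.48,2.02,-.33,.91,.96]);qp,c2=ik(Pg+[0,0,.11],R,qg);print('grasp',np.round(Pg,4),np.round(qg,3),c,'pre',np.round(qp,3).tolist(),c2)
s=log();q0=s['joint_pos'];print('rows',np.round(abs(qp-q0)/(.7*.125*np.array([2.22,2.22,2.79,3.14,3.14,3.14])),1))
Rh=tool(-40,70)@F;qh,c=ik(np.r_[.510,-.341,.20],Rh,[-.43,.85,2.46,3.43,1.38,-1.52]);print('hover',np.round(qh,3),c)
n=14;rows([q0+(qp-q0)*i/n for i in range(1,n+1)],s)
E
```

```text
grasp [ 0.421  -0.1279  0.034 ] [-0.09   0.48   2.022 -0.335  0.902  0.961] 1.6296331382050516e-15 pre [-0.09, 0.299, 1.965, -0.289, 1.129, 0.875] 1.1372321796892323e-13
10.03 q [-0.32  0.43  2.38  1.76  1.14  1.92] p [0.528  0.1573 0.2067] w 0.0681 F [-0.   0.  -0.1]
rows [1.2 0.7 1.7 7.5 0.  3.8]
hover [-0.468  0.41   2.495  3.401  0.991 -1.635] 2.754141333692742e-10
[0.5, 3.3, 0.4] [-7.0, 2.0, -10.0]  world [0.503 0.179 0.2  ] z [ 0.46  0.81 -0.37]
[1.5, 6.2, 0.3] [-15.0, 3.0, -20.0]  world [0.477 0.193 0.191] z [ 0.34  0.84 -0.42]
[3.0, 8.8, -0.5] [-22.0, 5.0, -30.0]  world [0.45  0.199 0.18 ] z [ 0.22  0.85 -0.47]
[4.8, 10.7, -1.7] [-30.0, 6.0, -40.0]  world [0.424 0.197 0.167] z [ 0.11  0.84 -0.53]
[6.8, 12.0, -3.3] [-37.0, 6.0, -50.0]  world [0.4   0.187 0.154] z [ 0.   0.8 -0.6]
[8.9, 12.6, -5.3] [-45.0, 7.0, -60.0]  world [0.38  0.169 0.14 ] z [-0.1   0.74 -0.67]
[11.0, 12.4, -7.6] [-53.0, 7.0, -70.0]  world [0.364 0.145 0.128] z [-0.18  0.66 -0.73]
[13.0, 11.4, -10.1] [-62.0, 7.0, -79.0]  world [0.354 0.115 0.118] z [-0.24  0.56 -0.79]
[14.8, 9.6, -12.7] [-71.0, 7.0, -88.0]  world [0.349 0.08  0.11 ] z [-0.29  0.45 -0.85]
[16.1, 7.1, -15.4] [-80.0, 7.0, -96.0]  world [0.351 0.041 0.106] z [-0.32  0.32 -0.89]
[17.0, 4.0, -18.1] [-89.0, 7.0, -104.0]  world [ 0.36  -0.001  0.107] z [-0.33  0.18 -0.93]
[17.3, 0.2, -20.7] [-99.0, 7.0, -110.0]  world [ 0.374 -0.044  0.113] z [-0.32  0.04 -0.95]
[16.9, -4.0, -23.1] [-110.0, 6.0, -116.0]  world [ 0.395 -0.086  0.125] z [-0.29 -0.1  -0.95]
[15.7, -8.6, -25.4] [-122.0, 6.0, -121.0]  world [ 0.421 -0.128  0.144] z [-0.25 -0.24 -0.94]
```

>>> move_arm(plan=[{"x": 0.5, "y": 3.3, "z": 0.4, "wx": -7, "wy": 2, "wz": -10, "jaw": 8}, {"x": 1, "y": 4.7, "z": 0.4, "wx": -11, "wy": 2.5, "wz": -15, "jaw": 8}, {"x": 2.2, "y": 7.5, "z": -0.1, "wx": -18, "wy": 4, "wz": -25, "jaw": 8}, {"x": 3.9, "y": 9.8, "z": -1.1, "wx": -26, "wy": 5.5, "wz": -35, "jaw": 8}, {"x": 5.8, "y": 11.4, "z": -2.5, "wx": -33, "wy": 6, "wz": -45, "jaw": 8}, {"x": 7.8, "y": 12.3, "z": -4.3, "wx": -41, "wy": 6.5, "wz": -55, "jaw": 8}, {"x": 8.9, "y": 12.6, "z": -5.3, "wx": -45, "wy": 7, "wz": -60, "jaw": 8}, {"x": 11, "y": 12.4, "z": -7.6, "wx": -53, "wy": 7, "wz": -70, "jaw": 8}, {"x": 13, "y": 11.4, "z": -10.1, "wx": -62, "wy": 7, "wz": -79, "jaw": 8}, {"x": 13, "y": 11.4, "z": -10.1, "wx": -62, "wy": 7, "wz": -79, "jaw": 8}])

```text
clock: 11.28
tcp_pos: [0.353, 0.1145, 0.1161]
ee_rot: [[0.89, -0.379, -0.253], [-0.185, -0.808, 0.56], [-0.416, -0.452, -0.789]]
force: [0.8, 0.0, -0.2]
gripper_width: 0.0797
```

```bash
python3 jp.py '[-0.09, 0.299, 1.965, -0.289, 1.129, 0.875]' 8 8
```

```text
11.28 q [-0.19  0.36  2.14  0.59  1.14  1.31] p [0.353  0.1145 0.1161] w 0.0797 F [ 0.8  0.  -0.2]
[0.4, 2.5, -0.9] [-6.0, -0.0, -7.0]  world [0.349 0.088 0.11 ] z [-0.29  0.47 -0.83]
[1.0, 5.0, -2.2] [-12.0, -1.0, -14.0]  world [0.349 0.06  0.107] z [-0.32  0.38 -0.87]
[2.0, 7.3, -3.8] [-18.0, -2.0, -21.0]  world [0.352 0.03  0.105] z [-0.33  0.28 -0.9 ]
[3.1, 9.5, -5.9] [-24.0, -3.0, -28.0]  world [ 0.359 -0.001  0.106] z [-0.34  0.18 -0.92]
[4.5, 11.5, -8.3] [-30.0, -4.0, -34.0]  world [ 0.37  -0.033  0.111] z [-0.33  0.08 -0.94]
[6.0, 13.3, -11.0] [-36.0, -5.0, -40.0]  world [ 0.384 -0.065  0.118] z [-0.31 -0.03 -0.95]
[7.6, 14.7, -14.1] [-42.0, -7.0, -46.0]  world [ 0.401 -0.097  0.129] z [-0.28 -0.13 -0.95]
[9.4, 15.7, -17.5] [-49.0, -9.0, -52.0]  world [ 0.421 -0.128  0.144] z [-0.25 -0.24 -0.94]
```

>>> move_arm(plan=[{"x": 0.4, "y": 2.5, "z": -0.9, "wx": -6, "wy": 0, "wz": -7, "jaw": 8}, {"x": 1, "y": 5, "z": -2.2, "wx": -12, "wy": -1, "wz": -14, "jaw": 8}, {"x": 2, "y": 7.3, "z": -3.8, "wx": -18, "wy": -2, "wz": -21, "jaw": 8}, {"x": 3.1, "y": 9.5, "z": -5.9, "wx": -24, "wy": -3, "wz": -28, "jaw": 8}, {"x": 4.5, "y": 11.5, "z": -8.3, "wx": -30, "wy": -4, "wz": -34, "jaw": 8}, {"x": 6, "y": 13.3, "z": -11, "wx": -36, "wy": -5, "wz": -40, "jaw": 8}, {"x": 7.6, "y": 14.7, "z": -14.1, "wx": -42, "wy": -7, "wz": -46, "jaw": 8}, {"x": 9.4, "y": 15.7, "z": -17.5, "wx": -49, "wy": -9, "wz": -52, "jaw": 8}, {"x": 9.4, "y": 15.7, "z": -17.5, "wx": -49, "wy": -9, "wz": -52, "jaw": 8}, {"x": 9.4, "y": 15.7, "z": -17.5, "wx": -49, "wy": -9, "wz": -52, "jaw": 8}])

```text
clock: 12.52
tcp_pos: [0.4201, -0.1265, 0.1426]
ee_rot: [[0.682, 0.689, -0.245], [0.647, -0.725, -0.236], [-0.34, 0.002, -0.94]]
force: [-0.1, -0.2, -0.6]
gripper_width: 0.08
```

```bash
python3 - <<'E'
from h import *
log();R=tool(43.7,-20)@np.diag([-1,-1,1.]);row([.421,-.1279,.144],R);row([.421,-.1279,.034],R)
pic,d,w=snap('scene');cv2.imwrite('pics/a5.png',cv2.resize(pic[120:320,200:400],None,fx=3,fy=3)[...,::-1])
E
```

```text
12.53 q [-0.09  0.3   1.97 -0.29  1.12  0.88] p [ 0.4201 -0.1265  0.1426] w 0.08 F [-0.1 -0.2 -0.6]
xyz [-0.07  0.17 -0.12] w [ 0.1 -0.1 -0.2]
xyz [ 3.67  0.14 10.22] w [ 0.1 -0.1 -0.2]
```

View pics/a5.png

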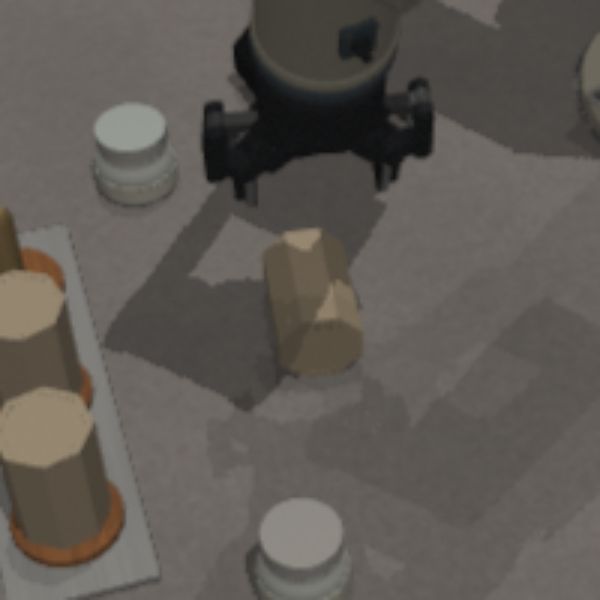

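The tumbler lies at crop (312,305) and the jaws straddle its line above. The solid closed end is toward the camera at (315,345). Descending and gripping.

>>> move_arm(plan=[{"x": 1.8, "y": 0.14, "z": 5.1, "wx": 0.1, "wy": -0.1, "wz": -0.2, "jaw": 8}, {"x": 3.67, "y": 0.14, "z": 10.2, "wx": 0.1, "wy": -0.1, "wz": -0.2, "jaw": 8}, {"x": 3.67, "y": 0.14, "z": 10.2, "wx": 0.1, "wy": -0.1, "wz": -0.2, "jaw": 8}, {"x": 3.67, "y": 0.14, "z": 10.2, "wx": 0.1, "wy": -0.1, "wz": -0.2, "jaw": 8}, {"x": 3.67, "y": 0.14, "z": 10.2, "wx": 0.1, "wy": -0.1, "wz": -0.2, "jaw": 5}, {"x": 3.67, "y": 0.14, "z": 10.2, "wx": 0.1, "wy": -0.1, "wz": -0.2, "jaw": 5}, {"x": 3.67, "y": 0.14, "z": 10.2, "wx": 0.1, "wy": -0.1, "wz": -0.2, "jaw": 5}, {"x": 3.67, "y": 0.14, "z": 10.2, "wx": 0.1, "wy": -0.1, "wz": -0.2, "jaw": 5}, {"x": 3.67, "y": 0.14, "z": 10.2, "wx": 0.1, "wy": -0.1, "wz": -0.2, "jaw": 5}], force=50)

```text
clock: 13.7
tcp_pos: [0.4225, -0.1283, 0.0356]
ee_rot: [[0.68, 0.691, -0.245], [0.649, -0.723, -0.237], [-0.341, 0.002, -0.94]]
force: [2.5, -0.1, 8.8]
gripper_width: 0.0504
```

```bash
python3 - <<'E'
from h import *
s=log();print(np.round(s['ee_rot'],4).tolist());print('up',np.round(s['ee_rot'].T@[0,0,20],2))
E
```

```text
13.7 q [-0.09  0.48  2.02 -0.33  0.9   0.96] p [ 0.4225 -0.1283  0.0356] w 0.0504 F [ 2.5 -0.1  8.8]
[[0.68, 0.6912, -0.2447], [0.6493, -0.7227, -0.237], [-0.3407, 0.0023, -0.9402]]
up [ -6.81   0.05 -18.8 ]
```

The width reads 50 mm where 60 is expected, so the grip needs a check.

```bash
python3 - <<'E'
from h import *
for n,sl in (('scene',(slice(150,290),slice(240,380))),):
    pic,d,w=snap(n);cv2.imwrite('pics/a6.png',cv2.resize(pic[sl],None,fx=4,fy=4,interpolation=cv2.INTER_CUBIC)[...,::-1])
    p=pic.astype(int);k=(d>0)&(np.hypot(w[...,0]-.42,w[...,1]+.135)<.08)&(p[...,0]-p[...,2]>20)&(w[...,2]>.008)&(w[...,2]<.075)
    q=w[k];u=(q[:,:2]-[.413,-.1355])@[.723,.691];v=(q[:,:2]-[.413,-.1355])@[-.691,.723]
    for a in (.035,.04,.045,.05,.055): 
        m=(u>a)&(u<a+.005);print(a,m.sum(),np.round([v[m].min(),v[m].max(),q[m,2].min(),q[m,2].max()],3) if m.sum() else '')
E
```

```text
0.035 41 [-0.025  0.027  0.044  0.063]
0.04 67 [-0.023  0.028  0.011  0.063]
0.045 23 [-0.01   0.025  0.011  0.063]
0.05 0 
0.055 0
```

View pics/a6.png

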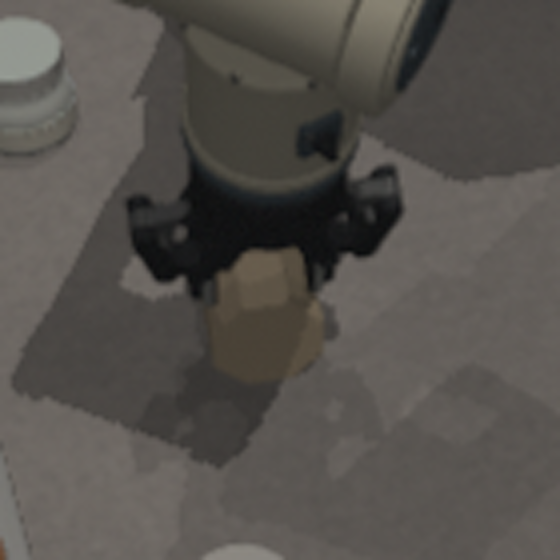

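The pads seem to sit high, on or near the tumbler's sloping upper flats (crop (215,290) and (318,285)), and an 8.8 N upward push fits wedging. I'll open, go 6 mm lower and regrip with a tighter target.

>>> move_arm(plan=[{"x": 0, "y": 0, "z": 0, "wx": 0, "wy": 0, "wz": 0, "jaw": 8}, {"x": 0, "y": 0, "z": 0, "wx": 0, "wy": 0, "wz": 0, "jaw": 8}, {"x": 0, "y": 0, "z": 0, "wx": 0, "wy": 0, "wz": 0, "jaw": 8}, {"x": 0.2, "y": 0, "z": 0.6, "wx": 0, "wy": 0, "wz": 0, "jaw": 8}, {"x": 0.2, "y": 0, "z": 0.6, "wx": 0, "wy": 0, "wz": 0, "jaw": 8}, {"x": 0.2, "y": 0, "z": 0.6, "wx": 0, "wy": 0, "wz": 0, "jaw": 7}, {"x": 0.2, "y": 0, "z": 0.6, "wx": 0, "wy": 0, "wz": 0, "jaw": 6}, {"x": 0.2, "y": 0, "z": 0.6, "wx": 0, "wy": 0, "wz": 0, "jaw": 5.2}, {"x": 0.2, "y": 0, "z": 0.6, "wx": 0, "wy": 0, "wz": 0, "jaw": 5.2}], force=40)

```text
clock: 14.88
tcp_pos: [0.4228, -0.1283, 0.0301]
ee_rot: [[0.68, 0.691, -0.244], [0.649, -0.723, -0.237], [-0.34, 0.003, -0.94]]
force: [0.5, 4.1, 10.1]
gripper_width: 0.0557
```

```bash
python3 - <<'E'
from h import *
s=log();print(np.round(s['ee_rot'],4).tolist());print('up',np.round(s['ee_rot'].T@[0,0,20],2))
E
```

```text
14.88 q [-0.09  0.49  2.02 -0.34  0.89  0.97] p [ 0.4228 -0.1283  0.0301] w 0.0557 F [ 0.5  4.1 10.1]
[[0.6804, 0.691, -0.2443], [0.649, -0.7229, -0.2371], [-0.3404, 0.0028, -0.9403]]
up [ -6.81   0.06 -18.81]
```

```bash
python3 - <<'E'
from h import *
D=np.load('s3.npz');p=D['pic'].astype(int);w=D['w'];d=D['d']
R=tool(53,70.2);t=(w-[.6012,.2567,.1822])@R
k=(d>0)&(abs(p[...,0]-p[...,2])<18)&(np.abs(t[...,2])<.06)&(np.abs(t[...,0])<.03)&(np.abs(t[...,1])<.06)
q=t[k]
for a in np.arange(-.04,.03,.005):
    m=(q[:,2]>a)&(q[:,2]<=a+.005);print(round(a,3),m.sum(),np.round([np.median(q[m,0]),q[m,1].min(),q[m,1].max()],3) if m.sum() else '')
k=(d>0)&(p[...,0]-p[...,2]>=20)&(np.abs(t[...,2])<.06)&(np.abs(t[...,0])<.08)&(np.abs(t[...,1])<.04);q=t[k];print('bottle tool z range',np.round(np.percentile(q[:,2],[1,50,99]),3))
E
```

```text
-0.04 86 [-0.008 -0.038  0.038]
-0.035 78 [-0.009 -0.038  0.039]
-0.03 59 [-0.009 -0.038  0.039]
-0.025 43 [-0.01  -0.038  0.001]
-0.02 37 [-0.01  -0.036 -0.02 ]
-0.015 28 [-0.008 -0.031 -0.024]
-0.01 32 [ 0.    -0.026 -0.025]
-0.005 42 [ 0.001 -0.027 -0.019]
-0.0 42 [ 0.004 -0.027  0.026]
0.005 45 [-0.    -0.027  0.026]
0.01 49 [ 0.003 -0.027 -0.024]
0.015 47 [-0.001 -0.027 -0.024]
0.02 51 [ 0.    -0.027 -0.025]
0.025 48 [-0.001 -0.028 -0.025]
0.03 40 [ 0.006 -0.028 -0.025]
bottle tool z range [-0.02   0.02   0.051]
```

```bash
python3 - <<'E'
from h import *
print(arm.tip_extent)
s=arm.sense();pic,d,w=snap('scene');p=pic.astype(int);t=(w-s['tcp_pos'])@s['ee_rot']
for lab,k in [('+y',t[...,1]>.030),('-y',t[...,1]<-.030)]:
    m=k&(d>0)&(p.max(-1)<75)&(abs(p[...,0]-p[...,2])<15)&(w[...,2]>.008)&(abs(t[...,1])<.075)&(abs(t[...,0])<.03)&(t[...,2]>-.06)
    q=t[m];print(lab,len(q))
    for a in np.arange(-.06,.03,.006):
        mm=(q[:,2]>a)&(q[:,2]<=a+.006)
        if mm.sum(): print('  ',round(a,3),mm.sum(),np.round(np.median(q[mm],0),3),'worldz',np.round(np.median(w[m][mm][:,2]),3))
E
```

```text
0.022
+y 32
   -0.06 3 [ 0.006  0.043 -0.06 ] worldz 0.084
   -0.054 3 [ 0.011  0.033 -0.052] worldz 0.075
   -0.048 7 [ 0.008  0.034 -0.044] worldz 0.069
   -0.042 6 [ 0.009  0.034 -0.039] worldz 0.064
   -0.036 7 [ 0.007  0.036 -0.032] worldz 0.058
   -0.03 3 [ 0.006  0.038 -0.026] worldz 0.053
   -0.024 3 [ 0.009  0.033 -0.021] worldz 0.047
-y 29
   -0.06 4 [ 0.009 -0.043 -0.057] worldz 0.08
   -0.054 5 [ 0.01  -0.032 -0.05 ] worldz 0.074
   -0.048 3 [ 0.011 -0.03  -0.046] worldz 0.069
   -0.042 6 [ 0.007 -0.038 -0.039] worldz 0.064
   -0.036 5 [ 0.01  -0.033 -0.034] worldz 0.059
   -0.03 3 [ 0.009 -0.034 -0.026] worldz 0.051
   -0.024 3 [ 0.007 -0.037 -0.023] worldz 0.049
```

```bash
python3 - <<'E'
from h import *
s=arm.sense();pic,d,w=snap('scene');D=np.load('s3.npz')
for lab,p,w,d,P,R in [('now',pic.astype(int),w,d,s['tcp_pos'],s['ee_rot']),('s3',D['pic'].astype(int),D['w'],D['d'],np.array([.6012,.2567,.1822]),tool(53,70.2))]:
    t=(w-P)@R;m=(d>0)&(p.max(-1)<60)&(abs(p[...,0]-p[...,2])<14)&(abs(t[...,0])<.06)&(abs(t[...,1])<.022)&(t[...,2]<.0)&(t[...,2]>-.15)
    q=t[m];print(lab,len(q))
    for a in np.arange(-.12,0,.008):
        mm=(q[:,2]>a)&(q[:,2]<=a+.008)
        if mm.sum(): print('  ',round(a,3),mm.sum(),np.round(q[mm].min(0),3),np.round(q[mm].max(0),3))
E
```

```text
now 71
   -0.12 4 [ 0.019 -0.021 -0.114] [ 0.02   0.02  -0.112]
   -0.112 9 [ 0.014  0.01  -0.111] [ 0.021  0.022 -0.104]
   -0.104 8 [ 0.011 -0.02  -0.104] [ 0.019  0.022 -0.097]
   -0.096 9 [ 0.015 -0.021 -0.095] [ 0.018  0.022 -0.089]
   -0.088 5 [ 0.016 -0.021 -0.088] [ 0.018  0.022 -0.084]
   -0.032 2 [-0.012 -0.011 -0.031] [-0.01  -0.003 -0.029]
   -0.024 2 [-0.007  0.02  -0.022] [-0.007  0.022 -0.022]
s3 1372
   -0.12 115 [-0.024 -0.022 -0.12 ] [-0.009  0.022 -0.112]
   -0.112 147 [-0.024 -0.022 -0.112] [-0.01   0.022 -0.104]
   -0.104 149 [-0.022 -0.022 -0.104] [-0.01   0.022 -0.096]
   -0.096 136 [-0.021 -0.022 -0.096] [ 0.013  0.022 -0.088]
   -0.088 151 [-0.02  -0.022 -0.088] [ 0.016  0.022 -0.08 ]
   -0.08 56 [-0.02  -0.021 -0.08 ] [ 0.014  0.022 -0.072]
   -0.072 5 [-0.014  0.021 -0.072] [ 0.01   0.022 -0.069]
```

The depth shows the gripper body starting about 80 mm behind the TCP and the tips about 10 mm behind it. The real hand therefore sits roughly 30 mm farther back than the interface text says, which explains the high grip. I'll open, go 22 mm lower and regrip, then check width and force.

>>> move_arm(plan=[{"x": 0, "y": 0, "z": 0, "wx": 0, "wy": 0, "wz": 0, "jaw": 8}, {"x": 0, "y": 0, "z": 0, "wx": 0, "wy": 0, "wz": 0, "jaw": 8}, {"x": 0, "y": 0, "z": 0, "wx": 0, "wy": 0, "wz": 0, "jaw": 8}, {"x": 0.35, "y": 0, "z": 1, "wx": 0, "wy": 0, "wz": 0, "jaw": 8}, {"x": 0.55, "y": 0, "z": 1.5, "wx": 0, "wy": 0, "wz": 0, "jaw": 8}, {"x": 0.75, "y": 0, "z": 2.05, "wx": 0, "wy": 0, "wz": 0, "jaw": 8}, {"x": 0.75, "y": 0, "z": 2.05, "wx": 0, "wy": 0, "wz": 0, "jaw": 8}])

```text
clock: 15.85
tcp_pos: [0.4224, -0.1282, 0.0076]
ee_rot: [[0.68, 0.691, -0.245], [0.649, -0.723, -0.237], [-0.341, 0.002, -0.94]]
force: [0.1, 0.0, 0.7]
gripper_width: 0.08
```

>>> move_arm(plan=[{"x": 0, "y": 0, "z": 0, "wx": 0, "wy": 0, "wz": 0, "jaw": 6.8}, {"x": 0, "y": 0, "z": 0, "wx": 0, "wy": 0, "wz": 0, "jaw": 6}, {"x": 0, "y": 0, "z": 0, "wx": 0, "wy": 0, "wz": 0, "jaw": 5.2}, {"x": 0, "y": 0, "z": 0, "wx": 0, "wy": 0, "wz": 0, "jaw": 5.2}, {"x": 0, "y": 0, "z": 0, "wx": 0, "wy": 0, "wz": 0, "jaw": 5.2}], force=50)

```text
clock: 16.48
tcp_pos: [0.4227, -0.1283, 0.0081]
ee_rot: [[0.68, 0.691, -0.245], [0.649, -0.723, -0.237], [-0.341, 0.002, -0.94]]
force: [0.2, 0.6, 5.7]
gripper_width: 0.0589
```

Width is 58.9 mm, a proper grip on the side flats. Lifting.

>>> move_arm(plan=[{"x": 0, "y": 0, "z": 0, "wx": 0, "wy": 0, "wz": 0, "jaw": 4.8}, {"x": -0.8, "y": 0, "z": -2.3, "wx": 0, "wy": 0, "wz": 0, "jaw": 4.8}, {"x": -2.4, "y": 0, "z": -6.6, "wx": 0, "wy": 0, "wz": 0, "jaw": 4.8}, {"x": -4.1, "y": 0, "z": -11.3, "wx": 0, "wy": 0, "wz": 0, "jaw": 4.8}, {"x": -5.8, "y": 0, "z": -16, "wx": 0, "wy": 0, "wz": 0, "jaw": 4.8}, {"x": -7.5, "y": 0, "z": -20.7, "wx": 0, "wy": 0, "wz": 0, "jaw": 4.8}, {"x": -7.5, "y": 0, "z": -20.7, "wx": 0, "wy": 0, "wz": 0, "jaw": 4.8}, {"x": -7.5, "y": 0, "z": -20.7, "wx": 0, "wy": 0, "wz": 0, "jaw": 4.8}])

```text
clock: 17.48
tcp_pos: [0.4218, -0.1277, 0.2274]
ee_rot: [[0.68, 0.691, -0.245], [0.649, -0.723, -0.237], [-0.341, 0.002, -0.94]]
force: [0.1, -0.2, -1.8]
gripper_width: 0.0591
```

```bash
cat >> h.py <<'E'
def tum_rel():
    "mouth-ward axis and rim centre in the tool frame, at the grip"
    p=np.array([.4227,-.1283,.0081]);u,_,vt=np.linalg.svd(np.array([[.6804,.691,-.2447],[.6493,-.7227,-.237],[-.341,.0023,-.94]]));R=u@vt
    a=np.array([-.723,-.691,0]);return R.T@(np.array([.413,-.1355,.030])+.045*a-p),R.T@a
E
python3 - <<'E'
from h import *
s=log();q0=s['joint_pos'];r,a=tum_rel();print('rim,axis in tool',r,a)
F=np.diag([-1,-1,1.]);R=tool(-40,70)@F;print('axis world',R@a)
P=np.r_[.510,-.341,.125]-R@r;qh,c=ik(P,R,[-.43,.65,2.46,3.43,1.2,-1.52]);print('hover',np.round(P,4),np.round(qh,3).tolist(),c)
Pl=np.r_[.510,-.341,.016]-R@r;ql,c=ik(Pl,R,qh);print('low',np.round(Pl,4),np.round(ql,3),c,'wrist',np.round(fk(ql,True)[2],3))
print('rows',np.round(abs(qh-q0)/(.7*.125*np.array([2.22,2.22,2.79,3.14,3.14,3.14])),1))
prev=q0
for t in np.linspace(0,1,17):
    q=q0+t*(qh-q0);P,Rr,w,e=fk(q,True);A=Rr@a;O=P+Rr@r;ang=np.degrees(np.arccos(np.clip((np.trace(fk(prev)[1].T@Rr)-1)/2,-1,1)));prev=q
    print(round(t,2),'tcp',np.round(P,3),'tz',np.round(Rr[:,2],2),'ax',np.round(A,2),'rim',np.round(O,3),'end',np.round(O-.09*A,3),'w',np.round(w,2),round(ang))
E
```

```text
17.48 q [-0.09  0.19  1.89 -0.27  1.3   0.82] p [ 0.4218 -0.1277  0.2274] w 0.0591 F [ 0.1 -0.2 -1.8]
rim,axis in tool [-0.06104446 -0.00145461 -0.00117042] [-9.40239727e-01 -1.54652342e-04  3.40821408e-01]
axis world [-9.06839803e-04  9.62813239e-04 -1.00010412e+00]
hover [ 0.5259 -0.3562  0.182 ] [-0.489, 0.478, 2.454, 3.373, 1.017, -1.622] 9.58026632056697e-10
low [ 0.5259 -0.3562  0.073 ] [-0.489  0.826  2.423  3.344  1.326 -1.548] 1.6857940878936526e-14 wrist [ 0.272 -0.143  0.194]
rows [ 2.1  1.5  2.3 13.3  1.   8.9]
0.0 tcp [ 0.422 -0.128  0.227] tz [-0.25 -0.24 -0.94] ax [-0.72 -0.69  0.  ] rim [ 0.38  -0.166  0.249] end [ 0.445 -0.104  0.249] w [ 0.51 -0.04  0.56] 0
0.06 tcp [ 0.403 -0.059  0.197] tz [-0.28 -0.01 -0.96] ax [-0.72 -0.68 -0.14] rim [ 0.362 -0.102  0.211] end [ 0.427 -0.041  0.223] w [ 0.5  -0.06  0.54] 14
0.12 tcp [0.396 0.009 0.183] tz [-0.27  0.22 -0.94] ax [-0.72 -0.62 -0.3 ] rim [ 0.355 -0.036  0.186] end [0.42  0.02  0.213] w [ 0.49 -0.07  0.51] 13
0.19 tcp [0.402 0.071 0.183] tz [-0.23  0.42 -0.88] ax [-0.72 -0.52 -0.45] rim [0.36  0.028 0.174] end [0.42
[... 1303 characters left out ...]
 rim [ 0.676 -0.051  0.234] end [ 0.662 -0.079  0.319] w [ 0.35 -0.14  0.34] 13
0.81 tcp [ 0.677 -0.148  0.272] tz [ 0.99 -0.02 -0.16] ax [ 0.19  0.23 -0.95] rim [ 0.666 -0.131  0.215] end [ 0.649 -0.152  0.301] w [ 0.33 -0.14  0.33] 13
0.88 tcp [ 0.645 -0.226  0.246] tz [ 0.95 -0.23 -0.21] ax [ 0.18  0.13 -0.97] rim [ 0.635 -0.21   0.188] end [ 0.619 -0.222  0.276] w [ 0.31 -0.14  0.32] 13
0.94 tcp [ 0.594 -0.297  0.215] tz [ 0.86 -0.43 -0.27] ax [ 0.11  0.05 -0.99] rim [ 0.582 -0.282  0.157] end [ 0.572 -0.287  0.247] w [ 0.29 -0.14  0.31] 13
1.0 tcp [ 0.526 -0.356  0.182] tz [ 0.72 -0.6  -0.34] ax [-0.  0. -1.] rim [ 0.51  -0.341  0.125] end [ 0.51  -0.341  0.215] w [ 0.27 -0.14  0.3 ] 13
```

```bash
python3 jp.py '[-0.489, 0.478, 2.454, 3.373, 1.017, -1.622]' 21 10
```

```text
17.48 q [-0.09  0.19  1.89 -0.27  1.3   0.82] p [ 0.4218 -0.1277  0.2274] w 0.0591 F [ 0.1 -0.2 -1.8]
[3.2, -4.8, 1.5] [8.0, 6.0, -3.0]  world [ 0.407 -0.076  0.203] z [-0.27 -0.06 -0.96]
[6.5, -9.2, 1.8] [15.0, 13.0, -6.0]  world [ 0.398 -0.023  0.188] z [-0.28  0.11 -0.95]
[9.9, -12.9, 1.3] [22.0, 21.0, -8.0]  world [0.397 0.027 0.181] z [-0.26  0.28 -0.92]
[13.3, -15.9, -0.1] [27.0, 29.0, -9.0]  world [0.403 0.074 0.183] z [-0.22  0.43 -0.87]
[16.6, -17.9, -2.2] [31.0, 38.0, -10.0]  world [0.417 0.115 0.191] z [-0.16  0.57 -0.81]
[19.7, -18.8, -4.7] [34.0, 47.0, -9.0]  world [0.438 0.147 0.204] z [-0.07  0.68 -0.73]
[22.5, -18.7, -7.4] [35.0, 56.0, -7.0]  world [0.464 0.171 0.22 ] z [ 0.03  0.77 -0.64]
[24.9, -17.4, -10.2] [35.0, 65.0, -5.0]  world [0.496 0.184 0.238] z [ 0.15  0.82 -0.55]
[26.7, -15.2, -12.8] [34.0, 73.0, -1.0]  world [0.53  0.185 0.257] z [ 0.28  0.85 -0.46]
[27.9, -12.0, -15.0] [31.0, 81.0, 3.0]  world [0.565 0.175 0.273] z [ 0.41  0.83 -0.37]
```

>>> move_arm(plan=[{"x": 3.2, "y": -4.8, "z": 1.5, "wx": 8, "wy": 6, "wz": -3, "jaw": 4.8}, {"x": 6.5, "y": -9.2, "z": 1.8, "wx": 15, "wy": 13, "wz": -6, "jaw": 4.8}, {"x": 9.9, "y": -12.9, "z": 1.3, "wx": 22, "wy": 21, "wz": -8, "jaw": 4.8}, {"x": 13.3, "y": -15.9, "z": -0.1, "wx": 27, "wy": 29, "wz": -9, "jaw": 4.8}, {"x": 16.6, "y": -17.9, "z": -2.2, "wx": 31, "wy": 38, "wz": -10, "jaw": 4.8}, {"x": 19.7, "y": -18.8, "z": -4.7, "wx": 34, "wy": 47, "wz": -9, "jaw": 4.8}, {"x": 22.5, "y": -18.7, "z": -7.4, "wx": 35, "wy": 56, "wz": -7, "jaw": 4.8}, {"x": 24.9, "y": -17.4, "z": -10.2, "wx": 35, "wy": 65, "wz": -5, "jaw": 4.8}, {"x": 26.7, "y": -15.2, "z": -12.8, "wx": 34, "wy": 73, "wz": -1, "jaw": 4.8}, {"x": 27.9, "y": -12, "z": -15, "wx": 31, "wy": 81, "wz": 3, "jaw": 4.8}])

```text
clock: 18.73
tcp_pos: [0.5654, 0.1753, 0.271]
ee_rot: [[0.59, 0.699, 0.405], [0.076, -0.547, 0.834], [0.804, -0.46, -0.376]]
force: [0.6, 0.2, -1.9]
gripper_width: 0.0587
```

```bash
python3 jp.py '[-0.489, 0.478, 2.454, 3.373, 1.017, -1.622]' 12 10
```

```text
18.73 q [-0.28  0.33  2.16  1.46  1.16 -0.34] p [0.5654 0.1753 0.271 ] w 0.0587 F [ 0.6  0.2 -1.9]
[2.8, 2.6, -0.8] [-4.0, 7.0, -0.0]  world [0.597 0.157 0.284] z [ 0.53  0.79 -0.31]
[5.1, 5.7, -2.3] [-10.0, 14.0, -0.0]  world [0.626 0.129 0.294] z [ 0.64  0.73 -0.25]
[6.8, 9.2, -4.5] [-16.0, 19.0, -0.0]  world [0.651 0.093 0.3  ] z [ 0.75  0.64 -0.2 ]
[7.8, 12.8, -7.4] [-23.0, 24.0, 0.0]  world [0.671 0.049 0.302] z [ 0.84  0.52 -0.17]
[8.0, 16.5, -10.8] [-30.0, 28.0, 1.0]  world [0.684 0.001 0.3  ] z [ 0.91  0.39 -0.15]
[7.3, 20.1, -14.8] [-39.0, 31.0, 1.0]  world [ 0.689 -0.052  0.293] z [ 0.96  0.25 -0.14]
[5.8, 23.4, -19.2] [-47.0, 33.0, 3.0]  world [ 0.685 -0.108  0.282] z [ 0.98  0.1  -0.15]
[3.4, 26.2, -23.8] [-56.0, 34.0, 4.0]  world [ 0.672 -0.164  0.267] z [ 0.98 -0.06 -0.17]
[0.1, 28.4, -28.6] [-65.0, 34.0, 6.0]  world [ 0.649 -0.218  0.248] z [ 0.96 -0.21 -0.2 ]
[-3.8, 29.9, -33.4] [-74.0, 32.0, 9.0]  world [ 0.617 -0.27   0.228] z [ 0.9  -0.36 -0.24]
```

>>> move_arm(plan=[{"x": 2.8, "y": 2.6, "z": -0.8, "wx": -4, "wy": 7, "wz": 0, "jaw": 4.8}, {"x": 5.1, "y": 5.7, "z": -2.3, "wx": -10, "wy": 14, "wz": 0, "jaw": 4.8}, {"x": 6.8, "y": 9.2, "z": -4.5, "wx": -16, "wy": 19, "wz": 0, "jaw": 4.8}, {"x": 7.8, "y": 12.8, "z": -7.4, "wx": -23, "wy": 24, "wz": 0, "jaw": 4.8}, {"x": 8, "y": 16.5, "z": -10.8, "wx": -30, "wy": 28, "wz": 1, "jaw": 4.8}, {"x": 7.3, "y": 20.1, "z": -14.8, "wx": -39, "wy": 31, "wz": 1, "jaw": 4.8}, {"x": 5.8, "y": 23.4, "z": -19.2, "wx": -47, "wy": 33, "wz": 3, "jaw": 4.8}, {"x": 3.4, "y": 26.2, "z": -23.8, "wx": -56, "wy": 34, "wz": 4, "jaw": 4.8}, {"x": 0.1, "y": 28.4, "z": -28.6, "wx": -65, "wy": 34, "wz": 6, "jaw": 4.8}, {"x": -3.8, "y": 29.9, "z": -33.4, "wx": -74, "wy": 32, "wz": 9, "jaw": 4.8}])

```text
clock: 19.98
tcp_pos: [0.6147, -0.2697, 0.2239]
ee_rot: [[0.185, -0.4, 0.898], [-0.227, -0.906, -0.357], [0.956, -0.138, -0.258]]
force: [1.5, -0.6, -1.6]
gripper_width: 0.0592
```

```bash
python3 - <<'E'
from h import *
s=log();r,a=tum_rel();R=tool(-40,70)@np.diag([-1,-1,1.]);P=np.r_[.510,-.341,.125]-R@r
q0=s['joint_pos'];qh,c=ik(P,R,q0);print(np.round(qh,3),c)
rows([q0+(qh-q0)*i/3 for i in (1,2,3)],s)
E
```

```text
19.98 q [-0.45  0.45  2.41  3.06  1.02 -1.4 ] p [ 0.6147 -0.2697  0.2239] w 0.0592 F [ 1.5 -0.6 -1.6]
[-0.489  0.478  2.454  3.373  1.017 -1.622] 1.2508834798842794e-12
[-1.1, 4.1, -0.9] [-6.0, -1.0, -1.0]  world [ 0.589 -0.301  0.21 ] z [ 0.85 -0.45 -0.28]
[-2.3, 8.1, -2.1] [-12.0, -2.0, -2.0]  world [ 0.559 -0.33   0.196] z [ 0.79 -0.53 -0.31]
[-3.7, 12.0, -3.8] [-18.0, -4.0, -3.0]  world [ 0.526 -0.356  0.182] z [ 0.72 -0.6  -0.34]
```

>>> move_arm(plan=[{"x": -1.1, "y": 4.1, "z": -0.9, "wx": -6, "wy": -1, "wz": -1, "jaw": 4.8}, {"x": -2.3, "y": 8.1, "z": -2.1, "wx": -12, "wy": -2, "wz": -2, "jaw": 4.8}, {"x": -3.7, "y": 12, "z": -3.8, "wx": -18, "wy": -4, "wz": -3, "jaw": 4.8}, {"x": -3.7, "y": 12, "z": -3.8, "wx": -18, "wy": -4, "wz": -3, "jaw": 4.8}, {"x": -3.7, "y": 12, "z": -3.8, "wx": -18, "wy": -4, "wz": -3, "jaw": 4.8}])

```text
clock: 20.6
tcp_pos: [0.5256, -0.3557, 0.1803]
ee_rot: [[0.272, -0.642, 0.717], [-0.219, -0.766, -0.604], [0.937, 0.007, -0.349]]
force: [0.1, 0.1, -2.5]
gripper_width: 0.0589
```

```bash
python3 - <<'E'
from h import *
s=log();r,a=tum_rel();print('rim',s['tcp_pos']+s['ee_rot']@r,'ax',s['ee_rot']@a)
a_,b_=[snap(n) for n in ('scene','top')]
for n,(pic,d,w) in (('scene',a_),('top',b_)):
    p=pic.astype(int);k=(d>0)&(np.hypot(w[...,0]-.51,w[...,1]+.341)<.06)&(w[...,2]>.1)&(p[...,0]-p[...,2]>15)
    for lo,hi in ((.12,.14),(.14,.17),(.17,.205),(.208,.23)):
        q=w[k&(w[...,2]>lo)&(w[...,2]<hi)]
        if len(q)>5: print(n,lo,len(q),np.round(q.mean(0),4),np.round((np.percentile(q,2,axis=0)+np.percentile(q,98,axis=0))/2,4),np.round(np.percentile(q,98,axis=0)-np.percentile(q,2,axis=0),3))
    np.savez(n+'7.npz',pic=pic,d=d,w=w)
c1=cv2.resize(a_[0][140:280,130:290],None,fx=3,fy=3);c2=cv2.resize(b_[0][170:270,360:480],(504,420))
cv2.imwrite('pics/a7.png',cv2.resize(np.hstack([cv2.resize(c1,(480,420)),c2]),(800,341))[...,::-1])
E
```

```text
20.6 q [-0.49  0.48  2.45  3.38  1.01 -1.63] p [ 0.5256 -0.3557  0.1803] w 0.0589 F [ 0.1  0.1 -2.5]
rim [ 0.50912356 -0.34052809  0.12349182] ax [-1.10037144e-02 -2.80995929e-04 -1.00004442e+00]
scene 0.12 152 [ 0.5264 -0.323   0.1321] [ 0.5199 -0.3297  0.1315] [0.039 0.04  0.016]
scene 0.14 311 [ 0.5257 -0.3219  0.1548] [ 0.5196 -0.329   0.155 ] [0.041 0.04  0.028]
scene 0.17 166 [ 0.5348 -0.3326  0.1883] [ 0.519  -0.3303  0.1873] [0.043 0.039 0.034]
scene 0.208 565 [ 0.5112 -0.3383  0.2132] [ 0.5101 -0.3389  0.2127] [0.057 0.058 0.007]
top 0.14 41 [ 0.4859 -0.323   0.1593] [ 0.4895 -0.328   0.1572] [0.024 0.034 0.023]
top 0.17 102 [ 0.4894 -0.323   0.1885] [ 0.4948 -0.3302  0.1874] [0.033 0.04  0.033]
top 0.208 602 [ 0.5082 -0.34    0.212 ] [ 0.5083 -0.34    0.2121] [0.057 0.057 0.007]
```

View pics/a7.png

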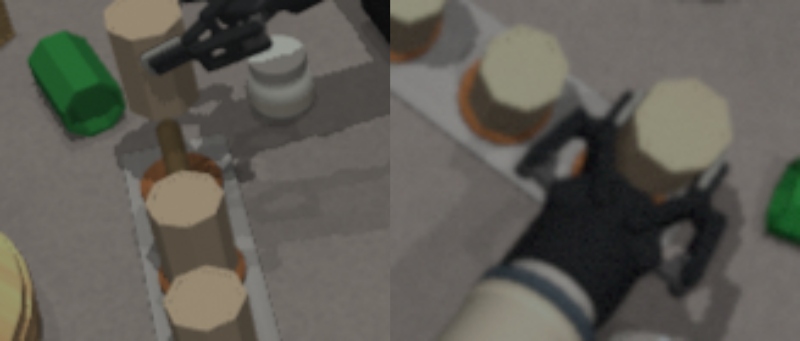

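The tumbler hangs mouth down with its closed-end centre at about (0.509,−0.340) by both cameras, against the peg at (0.510,−0.340). The fit leaves ±14 mm. Next I compute the lowering.

```bash
python3 - <<'E'
from h import *
s=arm.sense();r,a=tum_rel();R=tool(-40,70)@np.diag([-1,-1,1.])
for z in (.123,.09,.05,.022,.0165): row(np.r_[.511,-.341,z]-R@r,R)
E
```

```text
xyz [-0.09 -0.03  0.12] w [0.1 0.3 0.4]
xyz [-3.18 -0.06  1.27] w [0.1 0.3 0.4]
xyz [-6.93 -0.08  2.65] w [0.1 0.3 0.4]
xyz [-9.56 -0.11  3.63] w [0.1 0.3 0.4]
xyz [-10.07  -0.11   3.82] w [0.1 0.3 0.4]
```

>>> move_arm(plan=[{"x": -0.1, "y": 0, "z": 0.1, "wx": 0.1, "wy": 0.3, "wz": 0.4, "jaw": 4.8}, {"x": -3.2, "y": 0, "z": 1.25, "wx": 0.1, "wy": 0.3, "wz": 0.4, "jaw": 4.8}, {"x": -5, "y": -0.1, "z": 1.95, "wx": 0.1, "wy": 0.3, "wz": 0.4, "jaw": 4.8}, {"x": -6.9, "y": -0.1, "z": 2.65, "wx": 0.1, "wy": 0.3, "wz": 0.4, "jaw": 4.8}, {"x": -8.6, "y": -0.1, "z": 3.3, "wx": 0.1, "wy": 0.3, "wz": 0.4, "jaw": 4.8}, {"x": -9.5, "y": -0.1, "z": 3.6, "wx": 0.1, "wy": 0.3, "wz": 0.4, "jaw": 4.8}, {"x": -9.9, "y": -0.1, "z": 3.75, "wx": 0.1, "wy": 0.3, "wz": 0.4, "jaw": 4.8}, {"x": -9.9, "y": -0.1, "z": 3.75, "wx": 0.1, "wy": 0.3, "wz": 0.4, "jaw": 4.8}, {"x": -9.9, "y": -0.1, "z": 3.75, "wx": 0.1, "wy": 0.3, "wz": 0.4, "jaw": 4.8}])

```text
clock: 21.82
tcp_pos: [0.527, -0.3564, 0.0761]
ee_rot: [[0.261, -0.643, 0.72], [-0.219, -0.766, -0.605], [0.94, -0.0, -0.341]]
force: [0.1, 0.4, -2.5]
gripper_width: 0.0589
```

```bash
python3 - <<'E'
from h import *
s=log();r,a=tum_rel();print('rim',s['tcp_pos']+s['ee_rot']@r,'ax',s['ee_rot']@a)
for n in ('scene','top'):
    pic,d,w=snap(n);p=pic.astype(int);k=(d>0)&(np.hypot(w[...,0]-.51,w[...,1]+.341)<.05)&(w[...,2]>.09)&(w[...,2]<.13)&(p[...,0]-p[...,2]>15);q=w[k];q=q[q[:,2]>np.percentile(q[:,2],60)-.004];print(n,len(q),np.round(np.median(q,0),4))
E
```

```text
21.82 q [-0.49  0.82  2.42  3.35  1.32 -1.55] p [ 0.527  -0.3564  0.0761] w 0.0589 F [ 0.1  0.4 -2.5]
rim [ 0.51117764 -0.34115735  0.01906847] ax [-6.03926071e-05  3.21643028e-04 -1.00010494e+00]
scene 501 [ 0.5121 -0.3396  0.1091]Traceback (most recent call last):
  File "<stdin>", line 4, in <module>
    return _quantile_unchecked(
        a, q, axis, out, overwrite_input, method, keepdims, weights)
    return _ureduce(a,
                    func=_quantile_ureduce_func,
    ...<5 lines>...
                    overwrite_input=overwrite_input,
                    method=method)
    r = func(a, **kwargs)
    result = _quantile(arr,
                       quantiles=q,
    ...<2 lines>...
                       out=out,
                       weights=wgt)
    slices_having_nans = np.isnan(arr[-1, ...])
                                  ~~~^^^^^^^^^
IndexError: index -1 is out of bounds for axis 0 with size 0
```

Still hanging with the rim about 3 mm up. I'll lower 3 mm, release and back straight out.

>>> move_arm(plan=[{"x": -0.15, "y": 0, "z": 0.05, "wx": 0, "wy": 0, "wz": 0, "jaw": 4.8}, {"x": -0.28, "y": 0, "z": 0.1, "wx": 0, "wy": 0, "wz": 0, "jaw": 4.8}, {"x": -0.28, "y": 0, "z": 0.1, "wx": 0, "wy": 0, "wz": 0, "jaw": 4.8}, {"x": -0.28, "y": 0, "z": 0.1, "wx": 0, "wy": 0, "wz": 0, "jaw": 4.8}])

```text
clock: 22.42
tcp_pos: [0.5272, -0.3565, 0.0736]
ee_rot: [[0.26, -0.643, 0.72], [-0.219, -0.766, -0.605], [0.941, -0.0, -0.34]]
force: [-1.3, 0.2, 4.5]
gripper_width: 0.0589
```

>>> move_arm(plan=[{"x": 0, "y": 0, "z": 0, "wx": 0, "wy": 0, "wz": 0, "jaw": 6.4}, {"x": 0, "y": 0, "z": 0, "wx": 0, "wy": 0, "wz": 0, "jaw": 7.3}, {"x": 0, "y": 0, "z": 0, "wx": 0, "wy": 0, "wz": 0, "jaw": 7.3}, {"x": 0, "y": 0, "z": 0, "wx": 0, "wy": 0, "wz": 0, "jaw": 7.3}, {"x": 0, "y": 0, "z": -3, "wx": 0, "wy": 0, "wz": 0, "jaw": 7.3}, {"x": 0, "y": 0, "z": -6, "wx": 0, "wy": 0, "wz": 0, "jaw": 7.3}, {"x": 0, "y": 0, "z": -8, "wx": 0, "wy": 0, "wz": 0, "jaw": 7.3}, {"x": 4, "y": 0, "z": -8, "wx": 0, "wy": 0, "wz": 0, "jaw": 7.3}, {"x": 9, "y": 0, "z": -8, "wx": 0, "wy": 0, "wz": 0, "jaw": 7.3}, {"x": 9, "y": 0, "z": -8, "wx": 0, "wy": 0, "wz": 0, "jaw": 7.3}])

```text
clock: 23.68
tcp_pos: [0.495, -0.329, 0.1926]
ee_rot: [[0.25, -0.643, 0.724], [-0.214, -0.766, -0.607], [0.944, -0.003, -0.329]]
force: [1.0, -0.6, 0.8]
gripper_width: 0.0733
```

```bash
python3 - <<'E'
from h import *
s=log()
for n in ('scene','top'):
    pic,d,w=snap(n);p=pic.astype(int)
    for lab,c,lo,hi in (('tumbler top',(.51,-.341),.098,.13),('bottle lip',(.607,.262),.128,.16),('cup1 top',(.58,-.257),.098,.13)):
        k=(d>0)&(np.hypot(w[...,0]-c[0],w[...,1]-c[1])<.05)&(w[...,2]>lo)&(w[...,2]<hi)&(p[...,0]-p[...,2]>10);q=w[k]
        print(n,lab,len(q),np.round(np.median(q,0),4) if len(q) else '', np.round(np.linalg.lstsq(np.c_[q[:,:2],np.ones(len(q))],q[:,2],rcond=None)[0][:2],3) if len(q)>50 else '')
    if n=='scene':
        cv2.imwrite('pics/a8.png',cv2.resize(pic[120:440,130:570],None,fx=1.8,fy=1.8)[...,::-1])
    old=np.load(n+'0.npz')
    for t in ('jar_mid','pot_a'):
        print(n,t,[np.round(r['bbox']).tolist() for r in nets.masks_of(n,t)[:3]])
E
```

```text
23.68 q [-0.45  0.45  2.54  3.4   1.08 -1.61] p [ 0.495  -0.329   0.1926] w 0.0733 F [ 1.  -0.6  0.8]
scene tumbler top 548 [ 0.5128 -0.3375  0.1063] [-0.023 -0.024]
scene bottle lip 223 [0.6121 0.2644 0.1408] [-0.158 -0.039]
scene cup1 top 651 [ 0.5818 -0.2536  0.1062] [-0.021 -0.024]
scene jar_mid [[286.0, 287.0, 316.0, 329.0]]
scene pot_a [[350.0, 375.0, 390.0, 424.0], [184.0, 177.0, 214.0, 215.0]]
top tumbler top 498 [ 0.5094 -0.3403  0.1047] [ 0.003 -0.002]
top bottle lip 98 [0.6088 0.2637 0.1397] [0.036 0.063]
top cup1 top 479 [ 0.5779 -0.256   0.1046] [0.003 0.004]
top jar_mid [[296.0, 181.0, 315.0, 201.0], [418.0, 204.0, 445.0, 232.0]]
top pot_a [[213.0, 140.0, 241.0, 169.0], [161.0, 212.0, 185.0, 227.0]]
```

View pics/a8.png

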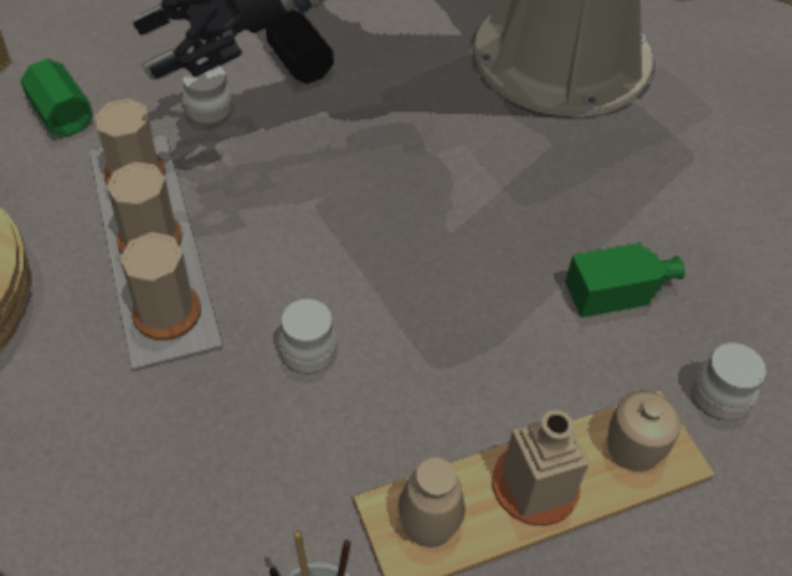

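The tumbler sits down over the peg at crop (125,140). Its top height and slope match the neighbouring seated cup. The bottle is upright on the setter at (547,470), all bystanders are in place, and the gripper is clear. Handing in.

```bash
python3 -c "
from station import arm
print(arm.sign_off(), arm.sense()['clock'])"
```

```text
the job is handed in; nothing more can be done
the job is handed in; nothing more can be done
```

Both pieces are placed and the job is handed in, at about 24 s of the 58 s allowed. I picked each up from above, turned it with the wrist, lowered it until the wrist felt contact, released it and backed out.

**Last checks:**
- **Tumbler:** it is mouth down on the bare peg. Its closed end is at about (0.509–0.513, −0.338 to −0.340), against the peg at (0.510, −0.340). Its top height (106.3 and 104.7 mm in the two cameras) and its slope match the seated cup beside it, so the rim is fully down.
- **Bottle:** it is upright on the setter. The foot is about 1 to 4 mm from the tile's centre by model and camera, and the lip is at about (0.609–0.612, 0.264), against the setter at (0.6065, 0.262).
- **Others:** the bystanders and the look-alikes stood where they were in the last picture. The gripper was clear, with near-zero force.

**What disagreed:**
- **Refused move:** the first move call was refused; a smaller move with every key in each row went through.
- **Hand position:** the real fingers and hand sit roughly 30 mm farther back from the TCP than the interface text says. The bottle was therefore held only near its upper edge, and the tumbler took two poor grips before I went lower.
- **Cameras:** the two cameras differ by about 4 mm in x, which is within tolerance.
- **Top-camera check:** one top-camera check during lowering found no points and failed. I repeated it after release and it passed.
- **Lip slope:** the fitted slope of the bottle's lip was noisy, so I judged it upright from its face points and the picture.

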